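# Clamp a row of steel cups and set the recessed pressure knob

### The arm

A 6-joint arm with a two-finger parallel gripper is mounted at the origin on a cart in front of the work surface, level with it; the furniture and walls round the work are solid. World frame = base frame: x ahead of the robot, y to its left, z up, the work surface at z = 0. Lengths are in m, angles in degrees, forces in N, time in s.
With the tool pointing down it reaches from about 0.4 to 0.825 m from the base axis. Payload 7 kg.
Tool frame: the origin (TCP) lies midway between the tips of the shut fingers; the grasp point (between the pads) lies 19 mm behind it (grip_depth is the distance from the TCP to the grasp point, in m); z points along the fingers, y is the direction in which the jaws open and shut (so a half turn about z gives the same grasp; the last joint's range is limited). The gripper opens to 88 mm and grips with 3 to 60 N. Pads are 19 mm wide; open, the fingers measure 130 mm over their backs; the gripper's body (78 mm by 193 mm) begins 47 mm behind the grasp point.
Start: joints at [84.746, 20.546, 0.682, 0, -70.136, -16.507], TCP at [0.25, 0.627, 0.227] pointing down, gripper open.
Joint ranges: [-176.03, 176.03], [-82.01, 121.73], [-58.28, 71.71], [-173.87, 95.51], [-174.79, -0.11], [-173.66, 173.66]. Speed limits (degrees/s): [136.94, 136.94, 172.46, 180, 180, 180].

### API

Orientations are given as [roll, pitch, yaw] about the fixed x, y, z axes, in that order (R = Rz(yaw) Ry(pitch) Rx(roll)).
In Python, from plant import * gives the robot as it stands.
- The arm moves only by the shell command python3 -m inch 'ROWS'. ROWS is JSON, a list of rows, each an object of numbers: "ax", "ay", "az": the turn, a rotation vector about the tool's x, y, z in degrees; "dx", "dy", "dz": the shift along the tool's x, y, z in mm; "fingers": the finger opening in mm, from 0 to 87.6. In form: [{"ax": .., "ay": .., "az": .., "dx": .., "dy": .., "dz": .., "fingers": ..}, ...]. A call has 1 to 8 rows; each row is the pose to reach, as a shift and turn from the pose commanded when the call began, along the tool's axes at that moment; what a row does not reach only later rows make up. A row lasts 1/8 s, in which the tool goes at most 62.5 mm and 10.7 degrees, less where a joint would pass 70% of its speed; a pose out of reach is approached as far as the arm can. A call with a gripper value outside its range is refused whole. The fingers move at their own pace and stop on an object; the grip force is fixed at half the most. Time passes only in rows, so rows that repeat a pose let the fingers close. It gives the time, the measured TCP pose, the force and the opening at its end, in the units of the state.
- get_obs(): the state, without advancing time (a new reading comes with each control period).
- snapshot(name): name is "side" or "top" or "wrist"; returns a dict with "image" (400x640x3 uint8, red, green, blue), "fx", "fy", "cx", "cy" (pixels), "rvec" (rotation vector, rad) and "tvec" (3), from world to camera coordinates, as OpenCV has them. Camera axes: x right, y down, z forward; pixel columns grow to the right and rows downward; lengths in m; the calibration is good to about 2 mm. A picture is of the moment at which its call begins. There is no depth.
- close_job(): hands the job in, once; it reports no verdict.
Trained networks look in the newest picture that a camera, given by its name, has taken for a name from the list of things; names that differ only in an ending like _2 or _b are one class to them, and where a whole thing is asked for, a point or a joint stands for the part that bears it (a point fixed in the world has none). Each returns a list of dicts, best first, with "score" (0 to 1); they miss things now and then, are a little off and sometimes report something else, mostly with a low value. They report only what shows in the picture. A call takes as long as a camera call. They do not tell look-alikes from the thing itself.
- search_frame(target, camera): "bbox" ([centre column, centre row, width, height] in pixels, round what is visible of it).
- trace(target, camera): "mask" (400x640 bool, what is visible of it) and "bbox" ([centre column, centre row, width, height] in pixels, round what is visible of it).
- landmark_of(target, camera): "position" ([column, row] in pixels: a listed point, or the origin of a listed thing).
The state is a dict: "clock": time; "joint_pos": joint angles; "qvel": joint speeds; "tau": joint torques, N m; "tool_pos": TCP position; "orientation": TCP orientation; "force": force on the tool from outside, world axes, zero at the start; "moment": the same for the moment, N m; "opening": finger opening in m.
Only numpy, scipy, OpenCV 4.12 (cv2) and the standard library are available. Lean on these libraries where they do the work, as an engineer would, in place of code of your own. Each camera call takes 0.05 s, during which the arm holds its last target.

### The job

Set up the next batch: first turn the sunk knob of the pressure regulator, reaching through the round hole in its yellow guard, anticlockwise all the way back to its zero stop. Then slide the blue carriage of the clamping rail back to make room, stand every loose steel cup upright in the rail's channel, and slide the carriage up so that end stop, cups and rubber pad all butt together in one row without gaps, and only then flip the red-balled cam lever over to its other side to lock it. Last, turn the knob clockwise until its white pointer is at the red mark on the dial; leave the other things on the bench alone.

Things in the scene. Friction and masses are not known exactly. Their poses are not given: they have to be found in the camera images.
- clamp_rail: Fixed clamping rail; origin under the centre of its dark base plate (110 mm along x, 330 along y, top face at z = 10 mm). Its channel runs along its y axis, 70 mm wide between two low steel rails (each 8 mm wide, tops at z = 17 mm). Grey end stop at the -y end, its face at y = -145 mm, 52 mm high. It turns and moves from start to start; its -x side faces the robot
- stop_face (a point): foot of the end stop's face, on the channel's centre line, on the base plate's top; axes as the rail's (the row grows to +y from here)
- carriage (a joint): blue carriage on the +y part of the rail, slides along it, in m: 0 = fully back (rubber pad 245 mm from the stop face), growing towards the end stop, up to 0.140. Stiff slide, about 4 N, stays where it is left. The block is 60 mm wide in rail x and 50 mm long behind the pad face, to z = 34 mm above the bench (pad to 52, lever ears to 56)
- pad_face (a point): centre of the carriage's rubber pad (60 mm wide, 40 high) which faces the end stop, 32 mm above the bench
- carriage_tab (a point): top centre of the aluminium tab by which the carriage is pinched and slid: upright plate standing on the -x side of the carriage, 12 mm thick along rail y, about 30 mm long along rail x, 56 mm high above the bench, free on both faces; its middle is 18 mm behind the pad face and 48 mm to the -x side of the centre line
- cam_lever (a joint): over-center cam lever on the carriage, in rad: 0 = open, leaning back 0.87 rad (50 deg) from upright, away from the end stop; 1.74 = locked, leaning as far towards the end stop. It swings upright in the plane of rail y and z about a pivot 25 mm behind the pad face, 48 mm above the bench, on the centre line. A spring holds it at either end (about 2 N at the ball to start it) and snaps it over once past upright (0.87)
- lever_ball (a point): centre of the red ball (18 mm across) at the end of the lever, 55 mm from the pivot; rod 10 mm thick
- regulator: fixed grey pressure regulator, 112 x 112 mm, 72 mm high, origin under its centre; its top is a yellow guard plate, 5 mm thick, with a round hole of 80 mm over the sunk knob. Black dial floor at z = 25 mm inside
- knob_axis (a point): on the knob's axis at the top of its grip, 55 mm above the bench, 17 mm below the guard's top
- knob (a joint): sunk setting knob, in rad: 0 = zero stop, pointer towards the regulator's +y; grows clockwise seen from above (1.57 = pointer towards its +x); up to 3.0. Grip is an upright bar across the axis, 12 mm thick, 44 mm long (along the pointer), from z = 33 to 55 mm, on a disc of 46 mm (its top 34.5 mm above the bench). Stays where it is left, about 0.04 N m
- pointer_tip (a point): end of the white pointer line, on top of the knob's bar at 22 mm from the axis
- pointer_end (a point): point on the knob at 30 mm from the axis, in the pointer's direction
- mark_ring (a joint): red mark on the dial, in rad on the same scale as the knob: the knob is set when both joints read alike. Not to be moved; cannot be touched
- red_mark (a point): inner end of the red mark on the dial floor, at 30 mm from the axis
- cup_a: loose steel cup, open at the top, 64 mm across, 47 high, 0.06 kg; origin at the centre of its underside. Two or three cups are present
- cup_b: loose steel cup, open at the top, 64 mm across, 47 high, 0.06 kg; origin at the centre of its underside. Two or three cups are present
- cup_c: loose steel cup, open at the top, 64 mm across, 47 high, 0.06 kg; origin at the centre of its underside. Two or three cups are present
- chuck_part (a point): obstacle, fixed: front end of a cylinder (68 mm across, its axis along x at this height) that sticks out towards the robot from the chuck of the machine at the back of the bench, 134 to 202 mm above the bench; carry things past in front of it
- v_block: bystander: ground steel V block, 62 x 57 x 35 mm; leave alone
- marker_pen: bystander: black marker pen lying flat, about 140 mm long, 17 thick; leave alone
Not all that is in view belongs to the job. What is shaped like the cup_a but orange is not meant.

How it is judged:
By the outcome, as a careful person would: the job done as asked, in the order asked, and still so for the second after the job is handed in, with the robot touching nothing.
Of cup_a, cup_b, cup_c only 2 to 3 are there at a start; the rules pass over those that are not, and their reading is None.
At some moment in a run one of cup_a, cup_b, cup_c may be knocked a few centimetres aside while the robot is not near it.
Once in a run the grip may slacken for a moment while it holds something.
It also fails if it takes over 210 s, if anything falls off the work surface, if the arm or the gripper's body presses on something with over 40 N, if the wrist force passes 120 N, or if a joint passes its speed limit or range.

## Working session

There is one attempt and no reset: what is moved stays moved. The work goes in short steps, Python scripts to look and compute and a shell command to move; the robot and the scene stay as the last step left them, time stands still between calls to the robot, and variables do not carry over. Pictures are saved under pics/ and viewed, and the job is handed in when it is done.

```bash
ls -la; mkdir -p pics; cat > h.py <<'E'
from plant import *
import numpy as np, cv2
from scipy.spatial.transform import Rotation as R
def save(s,fn,crop=None,k=1):
    im=s["image"][:,:,::-1]
    if crop: x0,y0,x1,y1=crop; im=im[y0:y1,x0:x1]
    im=cv2.resize(np.ascontiguousarray(im),None,fx=k,fy=k,interpolation=cv2.INTER_CUBIC); cv2.imwrite("pics/"+fn,im)
def ray(s,uv):
    Rm=cv2.Rodrigues(np.array(s["rvec"],float))[0]; t=np.array(s["tvec"],float).ravel()
    d=Rm.T@np.array([(uv[0]-s["cx"])/s["fx"],(uv[1]-s["cy"])/s["fy"],1.]); return -Rm.T@t,d
def atz(s,uv,z):
    c,d=ray(s,uv); return c+d*(z-c[2])/d[2]
def proj(s,P):
    K=np.array([[s["fx"],0,s["cx"]],[0,s["fy"],s["cy"]],[0,0,1.]])
    return cv2.projectPoints(np.array(P,float).reshape(-1,1,3),np.array(s["rvec"],float),np.array(s["tvec"],float),K,None)[0].reshape(-1,2)
E
python3 - <<'E'
from h import *
np.set_printoptions(precision=4,suppress=True)
print(get_obs())
for n in("top","side","wrist"):
    s=snapshot(n); save(s,n+"0.png"); c,_=ray(s,(320,200)); print(n,c,s["fx"],s["cx"],s["cy"])
E
```

```text
total 12
drwxr-xr-x  3 agent agent 4096 Dec  6 17:08 .
drwxr-xr-x 23 root  root  4096 Dec  6 17:08 ..
drwxr-xr-x  2 agent agent 4096 Dec  6 17:08 pics
{'clock': 0.0, 'joint_pos': array([ 84.7455,  20.5901,   0.632 ,  -0.0206, -70.1343, -16.5071]), 'qvel': array([-0.0281, -0.0159, -0.0855, -0.0024, -0.0563,  0.0221]), 'tau': array([ -0.0009, -58.2719,  29.3044,   6.998 ,   0.0068,  -0.0002]), 'tool_pos': array([0.2501, 0.6264, 0.2256]), 'orientation': array([179.9058,  -0.0077, -21.7686]), 'force': array([-0.5698,  0.2663, -0.7644]), 'moment': array([ 0.0131, -0.0423,  0.0222]), 'opening': 0.08779710876859304}
top [ 0.4909 -0.0314  1.171 ] 399.49082028116646 324.34444535061897 199.17616172906335
side [ 0.0091 -1.265   0.7711] 455.6799114082886 316.53375070404337 192.9531113202379
wrist [0.3184 0.6001 0.3828] 325.87952727911676 324.34341329106354 204.4290870667598
```

View pics/top0.png

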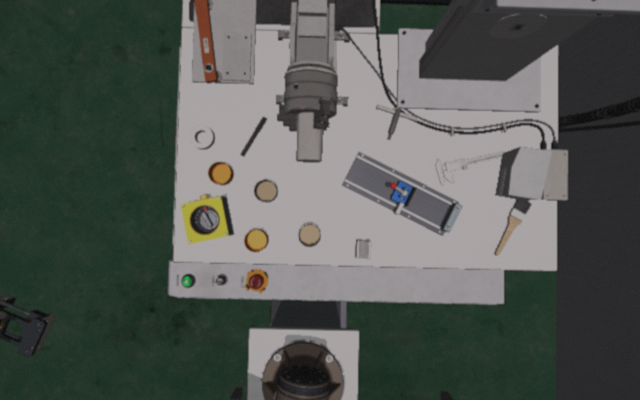

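View pics/side0.png

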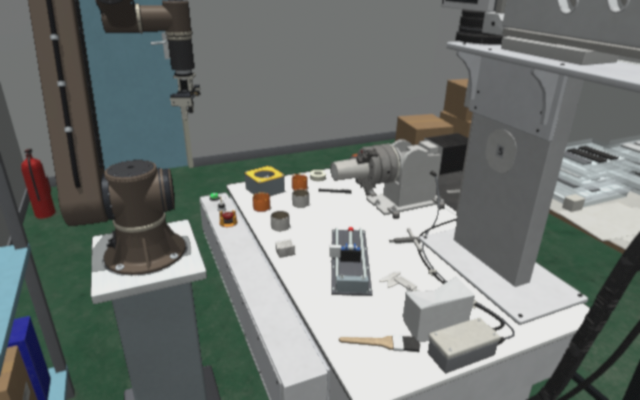

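View pics/wrist0.png

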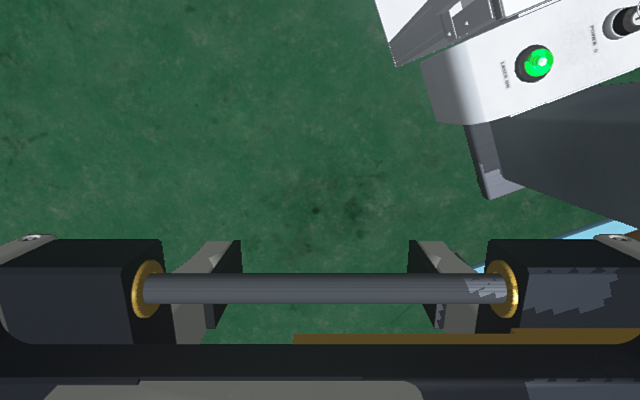

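```bash
python3 - <<'E'
from h import *
np.set_printoptions(precision=4,suppress=True)
for n in("top","side"):
    s=snapshot(n)
    for t,z in (("clamp_rail",0),("stop_face",.01),("pad_face",.032),("carriage_tab",.056),("lever_ball",.08),("regulator",0),("knob_axis",.055),("pointer_tip",.055),("pointer_end",.055),("red_mark",.025),("cup_a",0),("chuck_part",.168),("v_block",0),("marker_pen",0)):
        for r in landmark_of(t,n):
            if r["score"]>.2: print(n,t,round(r["score"],2),np.round(r["position"],1),atz(s,r["position"],z))
    save(s,n+"1.png",(170,100,480,300) if n=="top" else (180,140,440,320),2.5)
E
```

```text
top clamp_rail 0.62 [403.2 194.7] [ 0.5477 -0.2834  0.    ]
top stop_face 0.8 [445.3 219.3] [ 0.4785 -0.4059  0.01  ]
top pad_face 0.78 [410.4 200. ] [ 0.5315 -0.2975  0.032 ]
top carriage_tab 0.59 [396.8 207.7] [ 0.5081 -0.254   0.056 ]
top carriage_tab 0.42 [361.4 249.3] [ 0.3898 -0.1573  0.056 ]
top lever_ball 0.64 [391.4 182.2] [ 0.5773 -0.2331  0.08  ]
top regulator 0.97 [211.1 220.2] [0.4591 0.2768 0.    ]
top knob_axis 0.7 [203.5 221.1] [0.4576 0.2832 0.055 ]
top knob_axis 0.28 [409.7 198.7] [ 0.5343 -0.2901  0.055 ]
top pointer_tip 0.57 [202.5 210.4] [0.4872 0.287  0.055 ]
top pointer_end 0.65 [207.9 210.9] [0.4862 0.272  0.055 ]
top red_mark 0.63 [203.7 208.4] [0.4929 0.2923 0.025 ]
top cup_a 0.92 [221.8 173.8] [0.5954 0.2502 0.    ]
top cup_a 0.87 [266.7 190.3] [0.5504 0.1178 0.    ]
top cup_a 0.75 [308.7 234.8] [ 0.4234 -0.0084  0.    ]
top cup_a 0.61 [255.4 243.6] [0.3942 0.1461 0.    ]
top chuck_part 0.72 [306.5 159.4] [ 0.6223 -0.0013  0.168 ]
top v_block 0.66 [360.7 248.6] [ 0.3867 -0.1615  0.    ]
top marker_pen 0.72 [255.9 138.9] [0.7008 0.1538 0.    ]
side clamp_rai
[... 278 characters left out ...]
0.056 ]
side lever_ball 0.59 [351.8 229.7] [ 0.5753 -0.2351  0.08  ]
side lever_ball 0.52 [335.3 242.5] [ 0.4993 -0.2808  0.08  ]
side regulator 0.62 [263.6 188.3] [0.4653 0.2987 0.    ]
side knob_axis 0.57 [263.5 174.6] [0.4695 0.3062 0.055 ]
side pointer_tip 0.75 [333.6 170.4] [0.7412 0.243  0.055 ]
side pointer_tip 0.63 [335.5 192.9] [0.6602 0.0548 0.055 ]
side cup_a 0.84 [260.8 208.6] [0.4053 0.1398 0.    ]
side cup_a 0.77 [275.8 226.9] [ 0.4135 -0.0039  0.    ]
side cup_a 0.52 [304.1 201.8] [0.5696 0.1315 0.    ]
side chuck_part 0.93 [332.8 171.4] [ 0.6196 -0.0017  0.168 ]
side v_block 0.77 [285.5 253.5] [ 0.3895 -0.1661  0.    ]
side marker_pen 0.51 [334.7 190.3] [0.7172 0.1783 0.    ]
```

View pics/top1.png

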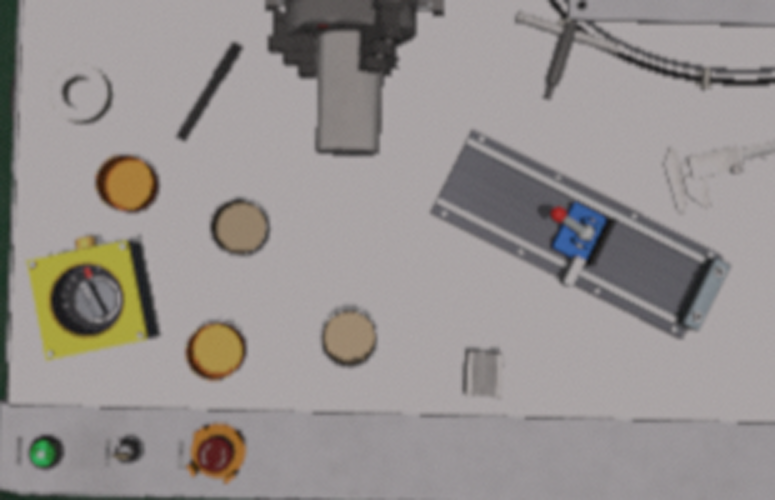

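View pics/side1.png

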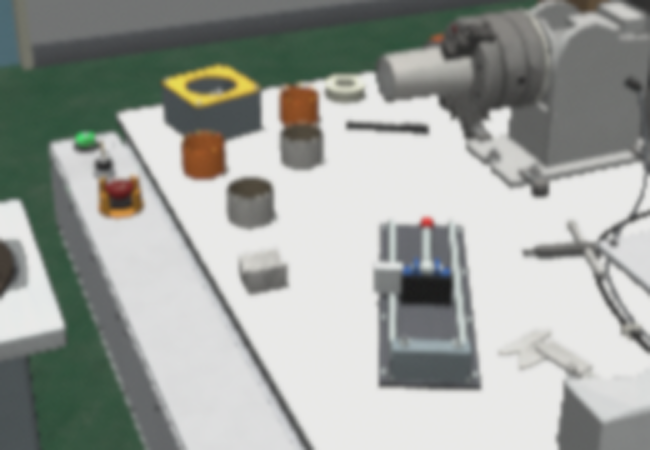

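```bash
cat >> h.py <<'E'
def go(x=None,y=None,z=None,yaw=None,q=False):
    "work out shift/turn (mm,deg) from measured pose to world pose, tool straight down"
    o=get_obs(); p=np.array(o["tool_pos"]); M=R.from_euler("xyz",o["orientation"],degrees=True)
    y0=o["orientation"][2]
    t=np.array([p[0] if x is None else x,p[1] if y is None else y,p[2] if z is None else z])
    Rt=R.from_euler("xyz",[180,0,y0 if yaw is None else yaw],degrees=True)
    d=M.inv().apply(t-p)*1000; a=(M.inv()*Rt).as_rotvec(degrees=True)
    print("t %.2f pose"%o["clock"],np.round(p,4),np.round(o["orientation"],2),"op %.1f"%(o["opening"]*1e3),"J",np.round(o["joint_pos"],1),"F",np.round(o["force"],1))
    print("SHIFT dx %.1f dy %.1f dz %.1f  TURN ax %.2f ay %.2f az %.2f"%(*d,*a))
E
python3 - <<'E'
from h import *
go(.386,.277,.227,0)
s=snapshot("wrist"); o=get_obs()
M=R.from_euler("xyz",o["orientation"],degrees=True)
c,d=ray(s,(s["cx"],s["cy"])); print(M.inv().apply(c-o["tool_pos"]),M.inv().apply(d/np.linalg.norm(d)))
E
```

```text
t 1.65 pose [0.2503 0.6269 0.2266] [-180.     -0.    -21.76] op 87.1 J [ 84.7  20.5   0.7   0.  -70.1 -16.5] F [0.4 0.5 0.2]
SHIFT dx 255.8 dy 274.6 dz -0.4  TURN ax -0.00 ay -0.00 az -21.76
[ 0.07323504 -0.00055704 -0.15702622] [-2.73014446e-01  9.05174439e-05  9.62009929e-01]
```

```bash
python3 -m inch '[{"dx":256,"dy":275,"dz":0,"az":-21.8},{"dx":256,"dy":275,"dz":0,"az":-21.8},{"dx":256,"dy":275,"dz":0,"az":-21.8},{"dx":256,"dy":275,"dz":0,"az":-21.8},{"dx":256,"dy":275,"dz":0,"az":-21.8},{"dx":256,"dy":275,"dz":0,"az":-21.8},{"dx":256,"dy":275,"dz":0,"az":-21.8},{"dx":256,"dy":275,"dz":0,"az":-21.8}]'
python3 - <<'E'
from h import *
np.set_printoptions(precision=4,suppress=True)
go()
s=snapshot("wrist"); save(s,"w1.png")
for t,z in (("regulator",0),("knob_axis",.055),("pointer_tip",.055),("pointer_end",.055),("red_mark",.025),("cup_a",0)):
    for r in landmark_of(t,"wrist"):
            if r["score"]>.2: print(t,round(r["score"],2),np.round(r["position"],1),atz(s,r["position"],z))
E
```

```text
t 1.70 pose [0.2502 0.6269 0.2266] [-180.      0.    -21.76] op 88.0 J [ 84.7  20.5   0.7  -0.  -70.1 -16.5] F [ 0.7 -0.3  0.1]
SHIFT dx 0.0 dy 0.0 dz 0.0  TURN ax -0.00 ay 0.00 az -0.00$[0]: bad value
```

View pics/w1.png

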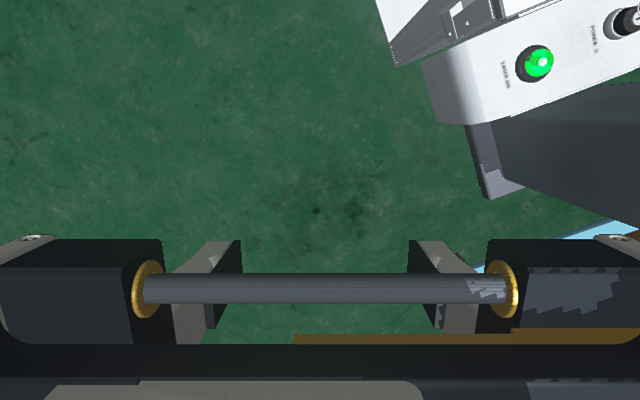

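```bash
python3 -m inch '[{"ax":0,"ay":0,"az":-21.8,"dx":256,"dy":275,"dz":0,"fingers":28},{"ax":0,"ay":0,"az":-21.8,"dx":256,"dy":275,"dz":0,"fingers":28},{"ax":0,"ay":0,"az":-21.8,"dx":256,"dy":275,"dz":0,"fingers":28},{"ax":0,"ay":0,"az":-21.8,"dx":256,"dy":275,"dz":0,"fingers":28},{"ax":0,"ay":0,"az":-21.8,"dx":256,"dy":275,"dz":0,"fingers":28},{"ax":0,"ay":0,"az":-21.8,"dx":256,"dy":275,"dz":0,"fingers":28},{"ax":0,"ay":0,"az":-21.8,"dx":256,"dy":275,"dz":0,"fingers":28},{"ax":0,"ay":0,"az":-21.8,"dx":256,"dy":275,"dz":0,"fingers":28}]'
cat > lk.py <<'E'
from h import *
import sys
np.set_printoptions(precision=4,suppress=True)
def look(cam,fn,items,crop=None,k=1):
    go()
    s=snapshot(cam); save(s,fn,crop,k)
    for t,z in items:
        for r in landmark_of(t,cam):
            if r["score"]>.2: print(t,round(r["score"],2),np.round(r["position"],1),atz(s,r["position"],z))
    return s
E
python3 - <<'E'
from lk import *
look("wrist","w2.png",(("regulator",0),("knob_axis",.055),("pointer_tip",.055),("pointer_end",.055),("red_mark",.025),("cup_a",0)))
E
```

```text
clock: 3.05
tool_pos: [0.3863, 0.2766, 0.2269]
orientation: [-179.9, -0.0, -0.0]
force: [0.4, 1.2, 0.3]
opening: 0.0282
t 3.05 pose [0.3863 0.2766 0.2269] [-179.95   -0.03   -0.02] op 28.2 J [ 59.4   1.3 -23.6   0.  -65.   30.6] F [0.4 1.2 0.3]
SHIFT dx 0.0 dy 0.0 dz 0.0  TURN ax -0.05 ay -0.03 az 0.00
regulator 0.8 [326.6 109.5] [0.4626 0.2749 0.    ]
regulator 0.61 [310.1  81.3] [0.4926 0.2933 0.    ]
knob_axis 0.76 [320.7 108.5] [0.4631 0.281  0.055 ]
pointer_tip 0.84 [310.5  89. ] [0.481  0.2906 0.055 ]
pointer_end 0.67 [307.9  83.4] [0.486  0.2931 0.055 ]
red_mark 0.57 [310.4  79.9] [0.4918 0.2919 0.025 ]
cup_a 0.98 [570.2 146.5] [ 0.4213 -0.0091  0.    ]
cup_a 0.96 [437.9 162. ] [0.4031 0.1434 0.    ]
cup_a 0.69 [472.4  25. ] [0.5486 0.1207 0.    ]
```

View pics/w2.png

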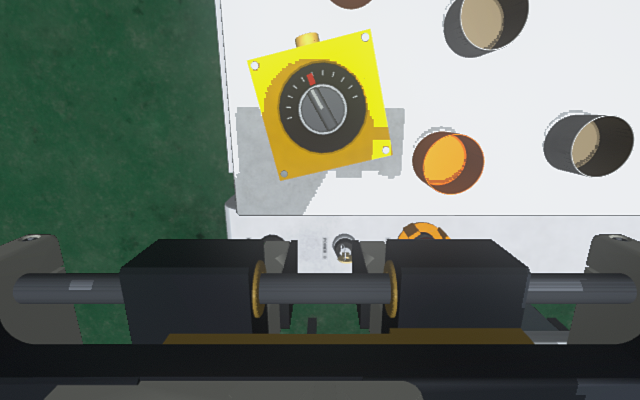

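```bash
cat > reg.py <<'E'
from lk import *
def regulator(s):
    hsv=cv2.cvtColor(s["image"],cv2.COLOR_RGB2HSV)
    m=cv2.inRange(hsv,(22,150,90),(35,255,255)); n,l,st,_=cv2.connectedComponentsWithStats(m)
    i=1+np.argmax(st[1:,4]); ys,xs=np.nonzero(l==i)
    P=np.array([atz(s,(x,y),.072)[:2] for x,y in zip(xs,ys)])
    r=cv2.minAreaRect((P*1000).astype(np.float32)); print("guard rect mm",r); return r
E
python3 - <<'E'
from reg import *
s=snapshot("wrist"); regulator(s)
save(s,"w3.png",(240,20,410,190),4)
hsv=cv2.cvtColor(s["image"],cv2.COLOR_RGB2HSV)
sub=np.zeros(hsv.shape[:2],np.uint8); cv2.circle(sub,(322,107),42,255,-1)
red=(((hsv[...,0]<8)|(hsv[...,0]>172))&(hsv[...,1]>130)&(hsv[...,2]>80)&(sub>0))
ys,xs=np.nonzero(red);print(len(xs),xs.mean(),ys.mean()); print("red",atz(s,(xs.mean(),ys.mean()),.025))
E
```

```text
guard rect mm ((463.1067199707031, 279.56842041015625), (112.09963989257812, 110.99508666992188), 13.153385162353516)
69 311.1304347826087 78.05797101449275
red [0.4927 0.2917 0.025 ]
```

View pics/w3.png

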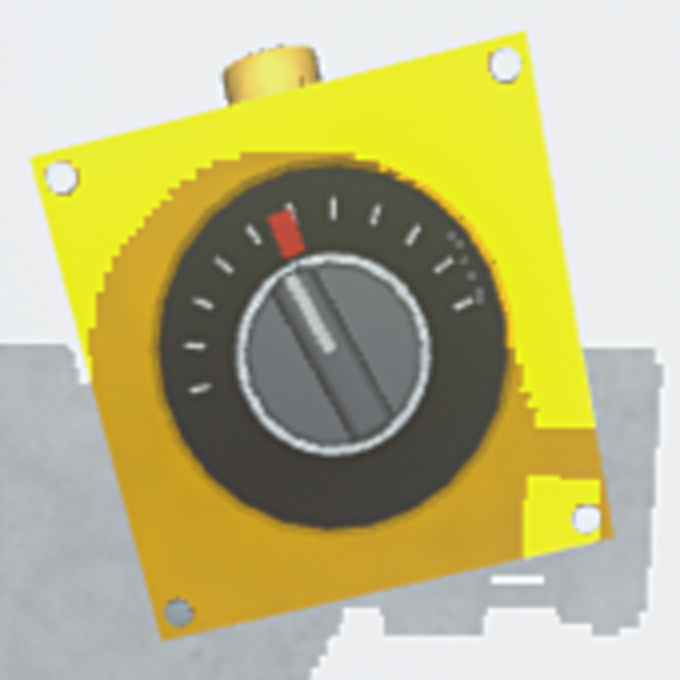

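```bash
python3 - <<'E'
from reg import *
s=snapshot("wrist")
a=atz(s,(312.25,89.25),.055);b=atz(s,(322.75,107.5),.055);d=a-b; print(a,b,np.degrees(np.arctan2(d[1],d[0])))
go(.463,.280,.115,29)
E
```

```text
[0.48   0.2895 0.055 ] [0.4634 0.2794 0.055 ] 31.053563013509482
t 3.50 pose [0.3858 0.277  0.2264] [179.98   0.01   0.09] op 27.9 J [ 59.5   1.4 -23.6   0.  -65.   30.6] F [-0.2 -0.4 -0.2]
SHIFT dx 77.2 dy -2.9 dz 111.4  TURN ax 0.02 ay 0.02 az -28.91
```

```bash
python3 -m inch '[{"ax":0,"ay":0,"az":-10,"dx":40,"dy":-2,"dz":40,"fingers":24},{"ax":0,"ay":0,"az":-20,"dx":77,"dy":-3,"dz":80,"fingers":24},{"ax":0,"ay":0,"az":-30,"dx":77,"dy":-3,"dz":111,"fingers":24},{"ax":0,"ay":0,"az":-30,"dx":77,"dy":-3,"dz":111,"fingers":24},{"ax":0,"ay":0,"az":-30,"dx":77,"dy":-3,"dz":111,"fingers":24}]'
python3 - <<'E'
from reg import *
s=look("wrist","w4.png",(("knob_axis",.055),("pointer_tip",.055)))
go(.463,.280,.039,30)
print(proj(s,[[.463,.2796,.055]]))
E
```

```text
clock: 4.12
tool_pos: [0.4634, 0.2802, 0.1168]
orientation: [-180.0, -0.1, 29.9]
force: [1.0, -0.2, 1.3]
opening: 0.0241
t 4.12 pose [0.4634 0.2802 0.1168] [-180.     -0.07   29.86] op 24.1 J [ 51.9  13.7 -24.7   0.  -51.5  67.9] F [ 1.  -0.2  1.3]
SHIFT dx 0.0 dy 0.0 dz 0.0  TURN ax -0.00 ay -0.07 az 0.00
knob_axis 0.6 [326.  220.5] [0.4637 0.2798 0.055 ]
pointer_tip 0.83 [324.2 191.7] [0.4812 0.2913 0.055 ]
t 4.28 pose [0.4634 0.2805 0.1174] [-179.95   -0.16   29.97] op 23.7 J [ 51.9  13.7 -24.7   0.  -51.4  68. ] F [0.  0.5 1. ]
SHIFT dx -0.9 dy 0.3 dz 78.4  TURN ax -0.05 ay -0.16 az -0.02
[[325.7321 221.4013]]
```

View pics/w4.png

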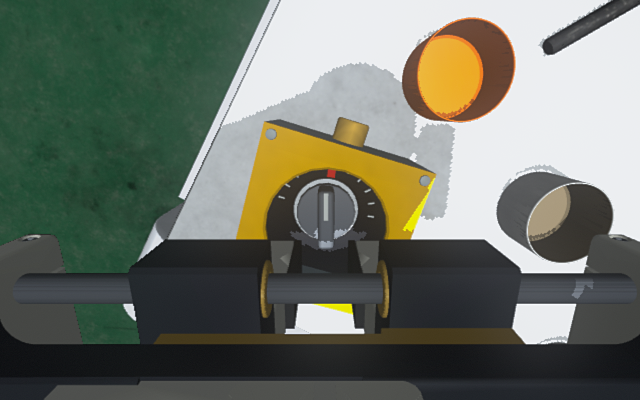

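```bash
python3 -m inch '[{"ax":0,"ay":0,"az":-1,"dx":-1,"dy":0,"dz":30,"fingers":24},{"ax":0,"ay":0,"az":-1,"dx":-1,"dy":0,"dz":60,"fingers":24},{"ax":0,"ay":0,"az":-1,"dx":-1,"dy":0,"dz":78,"fingers":24},{"ax":0,"ay":0,"az":-1,"dx":-1,"dy":0,"dz":78,"fingers":24},{"ax":0,"ay":0,"az":-1,"dx":-1,"dy":0,"dz":78,"fingers":24}]'
```

```text
clock: 4.9
tool_pos: [0.4628, 0.2799, 0.039]
orientation: [-180.0, -0.1, 31.0]
force: [-0.3, -0.6, 0.3]
opening: 0.0244
```

```bash
python3 -m inch '[{"ax":0,"ay":0,"az":0,"dx":0,"dy":0,"dz":0,"fingers":6},{"ax":0,"ay":0,"az":0,"dx":0,"dy":0,"dz":0,"fingers":6},{"ax":0,"ay":0,"az":0,"dx":0,"dy":0,"dz":0,"fingers":6},{"ax":0,"ay":0,"az":0,"dx":0,"dy":0,"dz":0,"fingers":6}]'
```

```text
clock: 5.4
tool_pos: [0.463, 0.2791, 0.0386]
orientation: [180.0, -0.1, 31.0]
force: [2.7, -3.6, 6.2]
opening: 0.012
```

```bash
python3 -m inch '[{"ax":0,"ay":0,"az":-8,"dx":0,"dy":0,"dz":0,"fingers":6},{"ax":0,"ay":0,"az":-17,"dx":0,"dy":0,"dz":0,"fingers":6},{"ax":0,"ay":0,"az":-26,"dx":0,"dy":0,"dz":0,"fingers":6},{"ax":0,"ay":0,"az":-35,"dx":0,"dy":0,"dz":0,"fingers":6},{"ax":0,"ay":0,"az":-44,"dx":0,"dy":0,"dz":0,"fingers":6},{"ax":0,"ay":0,"az":-53,"dx":0,"dy":0,"dz":0,"fingers":6},{"ax":0,"ay":0,"az":-62,"dx":0,"dy":0,"dz":0,"fingers":6},{"ax":0,"ay":0,"az":-62,"dx":0,"dy":0,"dz":0,"fingers":6}]'
python3 - <<'E'
from h import *
go(yaw=103.15); print(get_obs()["moment"])
E
```

```text
clock: 6.4
tool_pos: [0.4627, 0.2792, 0.0386]
orientation: [179.9, -0.0, 93.2]
force: [-0.1, -3.5, 7.5]
opening: 0.0118
t 6.40 pose [0.4627 0.2792 0.0386] [ 1.7993e+02 -3.0000e-02  9.3190e+01] op 11.8 J [ 51.9  19.4 -29.5   0.  -41.  131.2] F [-0.1 -3.5  7.5]
SHIFT dx 0.0 dy 0.0 dz 0.0  TURN ax 0.07 ay -0.02 az -9.96
[-1.12293582 -0.30356412  0.01260173]
```

```bash
python3 -m inch '[{"ax":0,"ay":0,"az":-6,"dx":0,"dy":0,"dz":0,"fingers":6},{"ax":0,"ay":0,"az":-10,"dx":0,"dy":0,"dz":0,"fingers":6},{"ax":0,"ay":0,"az":-12,"dx":0,"dy":0,"dz":0,"fingers":6},{"ax":0,"ay":0,"az":-12,"dx":0,"dy":0,"dz":0,"fingers":6}]'
python3 - <<'E'
from h import *
go(yaw=103.15); print(get_obs()["moment"])
E
```

```text
clock: 6.9
tool_pos: [0.4627, 0.2792, 0.0386]
orientation: [179.9, -0.0, 105.0]
force: [0.7, -2.8, 8.1]
opening: 0.0113
t 6.90 pose [0.4627 0.2792 0.0386] [ 1.7993e+02 -3.0000e-02  1.0503e+02] op 11.3 J [ 51.9  19.4 -29.5   0.  -41.  143.1] F [ 0.7 -2.8  8.1]
SHIFT dx 0.0 dy 0.0 dz 0.0  TURN ax 0.07 ay -0.03 az 1.88
[-1.14946304 -0.3174289  -0.42230261]
```

```bash
python3 -m inch '[{"ax":0,"ay":0,"az":0,"dx":0,"dy":0,"dz":0,"fingers":22},{"ax":0,"ay":0,"az":0,"dx":0,"dy":0,"dz":0,"fingers":22},{"ax":0,"ay":0,"az":0,"dx":0,"dy":0,"dz":-30,"fingers":22},{"ax":0,"ay":0,"az":0,"dx":0,"dy":0,"dz":-60,"fingers":22},{"ax":0,"ay":0,"az":0,"dx":0,"dy":0,"dz":-110,"fingers":22},{"ax":0,"ay":0,"az":0,"dx":-40,"dy":0,"dz":-130,"fingers":22},{"ax":0,"ay":0,"az":0,"dx":-60,"dy":0,"dz":-130,"fingers":22},{"ax":0,"ay":0,"az":0,"dx":-60,"dy":0,"dz":-130,"fingers":22}]'
python3 - <<'E'
from reg import *
s=look("wrist","w5.png",(("knob_axis",.055),("pointer_tip",.055),("red_mark",.025)))
s=snapshot("wrist");regulator(s)
save(s,"w5.png",(220,70,420,270),3)
E
```

```text
clock: 7.9
tool_pos: [0.4775, 0.2199, 0.1669]
orientation: [-179.9, 0.0, 104.9]
force: [0.9, -0.8, 0.0]
opening: 0.0223
t 7.90 pose [0.4775 0.2199 0.1669] [-179.95    0.    104.92] op 22.3 J [ 46.1   9.4 -22.9  -0.  -57.8 148.8] F [ 0.9 -0.8  0. ]
SHIFT dx 0.0 dy 0.0 dz 0.0  TURN ax -0.05 ay 0.00 az -0.00
knob_axis 0.94 [324.2 130. ] [0.4618 0.2781 0.055 ]
pointer_tip 0.8 [325.8 100.8] [0.4572 0.3001 0.055 ]
red_mark 0.94 [355.6 122.3] [0.4874 0.2903 0.025 ]
guard rect mm ((462.6927490234375, 279.9488525390625), (111.3479232788086, 110.7923355102539), 13.327266693115234)
```

View pics/w5.png

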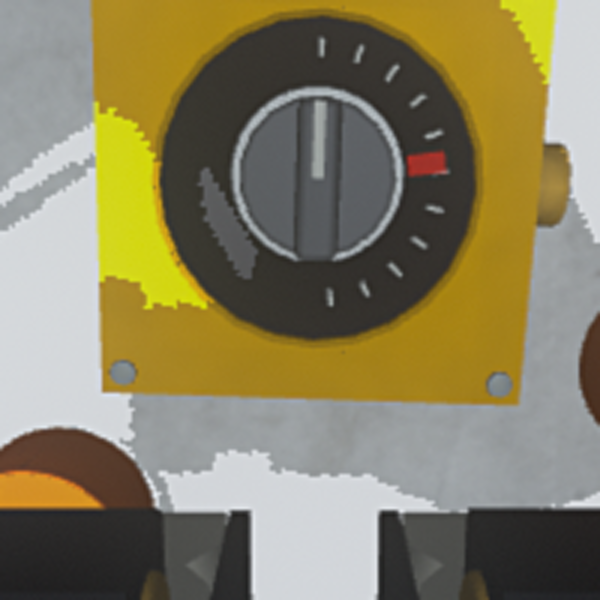

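```bash
cat >> reg.py <<'E'
def red(s,cx,cy,r=45,C=(.4628,.2797),yaw=13.2):
    hsv=cv2.cvtColor(s["image"],cv2.COLOR_RGB2HSV)
    sub=np.zeros(hsv.shape[:2],np.uint8); cv2.circle(sub,(int(cx),int(cy)),r,255,-1)
    m=(((hsv[...,0]<8)|(hsv[...,0]>172))&(hsv[...,1]>130)&(hsv[...,2]>80)&(sub>0))
    ys,xs=np.nonzero(m); p=atz(s,(xs.mean(),ys.mean()),.025); d=p[:2]-C
    print("red",len(xs),p,"dist",np.linalg.norm(d),"phi",np.degrees(np.arctan2(d[1],d[0])),"theta",yaw+90-np.degrees(np.arctan2(d[1],d[0])))
E
python3 - <<'E'
from reg import *
s=snapshot("wrist"); 
# dark dial floor circle centre via hole: fit dark region
hsv=cv2.cvtColor(s["image"],cv2.COLOR_RGB2HSV)
red(s,326,128,55)
# ticks: angle of each about axis at z=.025
f=lambda x,y:(220+x/3,70+y/3)
C=np.array([.4628,.2797])
for x,y in [(321,47),(360,54),(393,73),(418,101),(433,134),(435,209),(418,242),(395,272),(364,289),(330,297),(427,163)]:
    p=atz(s,f(x,y),.025)[:2]-C; print(round(103.2-np.degrees(np.arctan2(p[1],p[0])),1),np.linalg.norm(p))
a=atz(s,f(320,104),.055);b=atz(s,f(317,178),.055);print(a,b,np.degrees(np.arctan2(*(a-b)[1::-1])))
E
```

```text
red 94 [0.4927 0.2916 0.025 ] dist 0.03218417150790838 phi 21.754204080000086 theta 81.44579591999991
0.1 0.03609343585527584
18.2 0.036381534785965265
35.5 0.0364539040676977
52.5 0.03641734051775374
68.9 0.036305730317982184
103.5 0.03695297928029267
120.7 0.036550617679359396
138.2 0.03750630958237274
154.8 0.03703955022572243
171.6 0.03675276022523791
81.8 0.032988554441928664
[0.4584 0.299  0.055 ] [0.4626 0.2805 0.055 ] 102.78816759747858
```

```bash
python3 - <<'E'
from reg import *
go(.47,-.28,.26,0)
E
```

```text
t 8.20 pose [0.4775 0.2216 0.1669] [-179.94    0.03  105.08] op 22.0 J [ 46.3   9.4 -22.8  -0.  -57.8 148.8] F [-0.1  0.1 -0.2]
SHIFT dx -482.4 dy -137.8 dz -92.7  TURN ax -0.01 ay 0.08 az 105.08
```

```bash
python3 -m inch '[{"ax":0,"ay":0,"az":10,"dx":-10,"dy":0,"dz":-50,"fingers":30},{"ax":0,"ay":0,"az":20,"dx":-60,"dy":-20,"dz":-93,"fingers":30},{"ax":0,"ay":0,"az":31,"dx":-120,"dy":-37,"dz":-93,"fingers":30},{"ax":0,"ay":0,"az":42,"dx":-180,"dy":-54,"dz":-93,"fingers":30},{"ax":0,"ay":0,"az":53,"dx":-240,"dy":-70,"dz":-93,"fingers":30},{"ax":0,"ay":0,"az":64,"dx":-300,"dy":-87,"dz":-93,"fingers":30},{"ax":0,"ay":0,"az":75,"dx":-360,"dy":-105,"dz":-93,"fingers":30},{"ax":0,"ay":0,"az":85,"dx":-420,"dy":-122,"dz":-93,"fingers":30}]'
python3 - <<'E'
from reg import *
go(.47,-.28,.26,0)
E
```

```text
clock: 9.2
tool_pos: [0.4689, -0.2134, 0.2606]
orientation: [180.0, -0.0, 20.3]
force: [1.7, -0.0, 1.1]
opening: 0.03
t 9.20 pose [ 0.4689 -0.2134  0.2606] [179.99  -0.02  20.28] op 30.0 J [ -2.6   4.1 -16.1   0.  -69.8 112.9] F [ 1.7 -0.   1.1]
SHIFT dx -22.1 dy 62.8 dz 0.6  TURN ax 0.00 ay -0.02 az 20.28
```

```bash
python3 -m inch '[{"ax":0,"ay":0,"az":10,"dx":-22,"dy":63,"dz":0,"fingers":30},{"ax":0,"ay":0,"az":20.3,"dx":-22,"dy":63,"dz":0,"fingers":30},{"ax":0,"ay":0,"az":20.3,"dx":-22,"dy":63,"dz":0,"fingers":30},{"ax":0,"ay":0,"az":20.3,"dx":-22,"dy":63,"dz":0,"fingers":30}]'
python3 - <<'E'
from reg import *
s=look("wrist","w6.png",(("clamp_rail",0),("stop_face",.01),("pad_face",.032),("carriage_tab",.056),("lever_ball",.083),("v_block",0)))
E
```

```text
clock: 9.7
tool_pos: [0.4707, -0.2778, 0.2604]
orientation: [-180.0, 0.0, 0.6]
force: [0.0, 0.7, 0.4]
opening: 0.0302
t 9.70 pose [ 0.4707 -0.2778  0.2604] [-179.99    0.01    0.57] op 30.2 J [-10.    7.2 -12.6  -0.  -70.2 100.6] F [0.  0.7 0.4]
SHIFT dx 0.0 dy 0.0 dz 0.0  TURN ax -0.01 ay 0.01 az -0.00
clamp_rail 0.57 [319.2 104.2] [ 0.5532 -0.2699  0.    ]
clamp_rail 0.25 [239.7 232.6] [ 0.3845 -0.1624  0.    ]
stop_face 0.57 [424.8 155.2] [ 0.4936 -0.402   0.01  ]
pad_face 0.67 [342.  116.7] [ 0.5391 -0.2965  0.032 ]
carriage_tab 0.73 [308.  148.2] [ 0.5056 -0.2588  0.056 ]
lever_ball 0.69 [279.8  82.5] [ 0.571  -0.2331  0.083 ]
v_block 0.87 [237.9 231.1] [ 0.3866 -0.1601  0.    ]
```

View pics/w6.png

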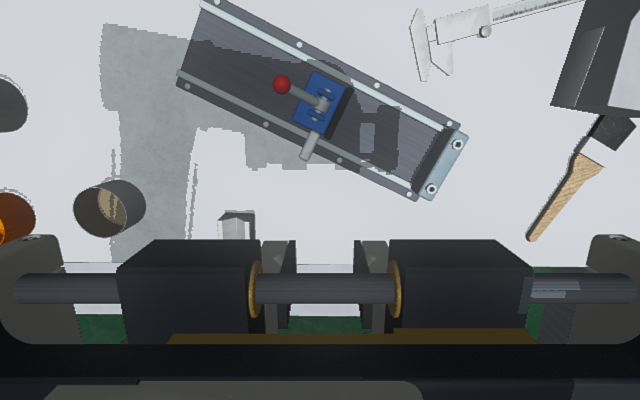

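```bash
python3 - <<'E'
from reg import *
s=snapshot("wrist"); save(s,"w7.png",(170,0,480,210),2.5)
E
```

```text
(no output)
```

View pics/w7.png

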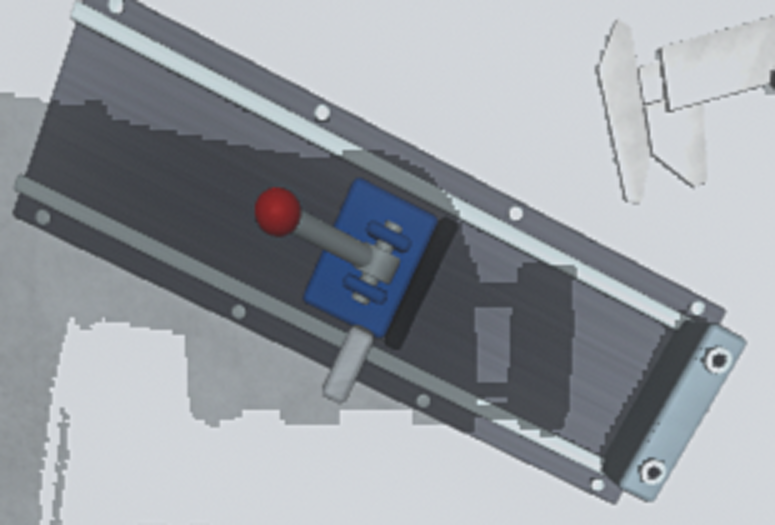

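```bash
cat > rail.py <<'E'
from reg import *
E
python3 - <<'E'
from reg import *
s=snapshot("wrist")
f=lambda x,y:(170+x/2.5,y/2.5)
A,B,C=[atz(s,f(*p),.010)[:2] for p in((14,214),(617,503),(723,312))]
print(A,B,C,np.linalg.norm(A-B),np.linalg.norm(C-B))
u=(A-B)/np.linalg.norm(A-B); print("yaxis ang",np.degrees(np.arctan2(u[1],u[0])), np.degrees(np.arctan2(*(C-B)[::-1])))
ctr=(A+C)/2; print(ctr)
# rail top lines
for a,b,z in (((20,184),(600,462),.017),((75,12),(680,318),.017)):
    P,Q=atz(s,f(*a),z)[:2],atz(s,f(*b),z)[:2]; print(P,Q,np.degrees(np.arctan2(*(P-Q)[::-1])))
E
```

```text
[ 0.5729 -0.1015] [ 0.4336 -0.3977] [ 0.5303 -0.4412] 0.3273054726199405 0.10595570314204704
yaxis ang 64.82079940439665 -24.22480447535147
[ 0.5516 -0.2713]
[ 0.5854 -0.1088] [ 0.4568 -0.3853] 65.06191959169958
[ 0.6556 -0.1408] [ 0.5276 -0.4181] 65.22192308760881
```

```bash
cat > rail.py <<'E'
from reg import *
def w(P,pose):
    P=np.atleast_2d(np.array(P,float)); a=np.radians(pose[2]); c,s=np.cos(a),np.sin(a)
    return np.c_[pose[0]+c*P[:,0]-s*P[:,1],pose[1]+s*P[:,0]+c*P[:,1],P[:,2]]
def inv(p,pose):
    a=np.radians(pose[2]); c,s=np.cos(a),np.sin(a); d=np.array(p[:2])-pose[:2]; return np.array([c*d[0]+s*d[1],-s*d[0]+c*d[1]])
def overlay(s,pose,fn,crop,k,extra=()):
    im=np.ascontiguousarray(cv2.resize(s["image"][crop[1]:crop[3],crop[0]:crop[2],::-1],None,fx=k,fy=k,interpolation=cv2.INTER_CUBIC))
    def pl(P,c):
        q=(proj(s,w(P,pose))-np.array(crop[:2])+.5)*k
        cv2.polylines(im,[q.astype(np.int32)],False,c,1,cv2.LINE_AA)
    h=.165
    pl([[-.055,-h,.01],[.055,-h,.01],[.055,h,.01],[-.055,h,.01],[-.055,-h,.01]],(0,255,0))
    for x in(-.043,-.035,.035,.043): pl([[x,-h,.017],[x,h,.017]],(0,255,255))
    pl([[-.035,-.145,.052],[.035,-.145,.052]],(255,0,255)); pl([[-.035,-.145,.01],[.035,-.145,.01]],(255,0,255))
    for P,c in extra: pl(P,c)
    cv2.imwrite("pics/"+fn,im)
E
python3 - <<'E'
from rail import *
s=snapshot("wrist")
from scipy.optimize import least_squares
f=lambda x,y:(170+x/2.5-.0,y/2.5)
obs=[((14,214),(-.055,.165,.01)),((617,503),(-.055,-.165,.01)),((723,312),(.055,-.165,.01))]
r=least_squares(lambda p:(proj(s,w([o[1] for o in obs],p))-np.array([f(*o[0]) for o in obs])).ravel(),[.5516,-.2713,-25])
print(r.x,r.fun)
overlay(s,r.x,"ov1.png",(170,0,480,210),2.5)
E
```

```text
[  0.552   -0.2718 -25.3616] [-2.1517 -0.0555 -0.4839  1.46    2.6726 -0.683 ]
```

View pics/ov1.png

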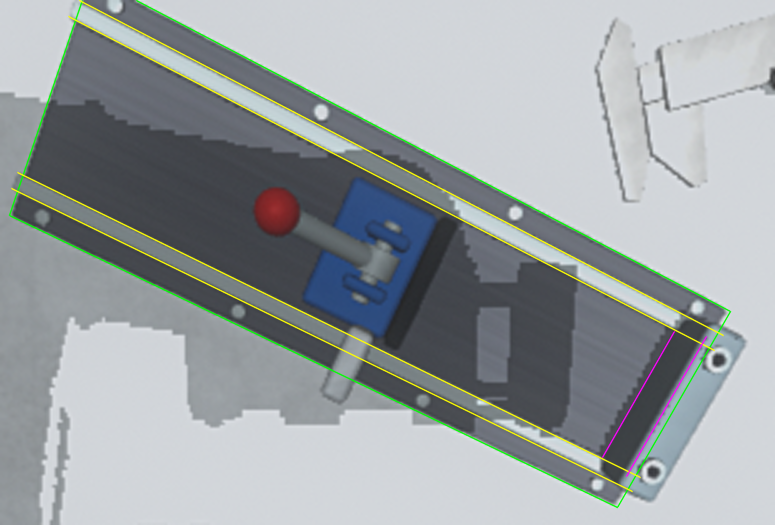

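```bash
python3 - <<'E'
from rail import *
s=snapshot("wrist"); p=[.552,-.2716,-25.1]
f=lambda x,y:(170+x/2.5-.0,y/2.5)
for n,q,z in (("tab",(308,148.2),.056),("tabfar",f(362,332),.056),("tabnear",f(336,395),.056),("ball",f(277,211),.083),("pad",(342,116.7),.032),("padtop",f(450,222),.052),("padtop2",f(392,345),.052)):
    P=atz(s,q,z); r=inv(P,p); print(n,P,"rail mm",r*1000,"from stop",(r[1]+.145)*1000)
E
```

```text
tab [ 0.5056 -0.2595  0.056 ] rail mm [-47.1307  -8.7344] from stop 136.2655815243478
tabfar [ 0.5222 -0.267   0.056 ] rail mm [-28.8946  -8.4846] from stop 136.5154081712783
tabnear [ 0.4948 -0.2554  0.056 ] rail mm [-58.6336  -9.625 ] from stop 135.37503736430236
ball [ 0.5694 -0.235   0.083 ] rail mm [ 0.2677 40.5351] from stop 185.5350928429585
pad [ 0.539  -0.2975  0.032 ] rail mm [ -0.8093 -28.9497] from stop 116.05033466813339
padtop [ 0.5679 -0.3043  0.052 ] rail mm [ 28.2287 -22.8899] from stop 122.11009296696152
padtop2 [ 0.5165 -0.2801  0.052 ] rail mm [-28.559  -22.8041] from stop 122.19585236026288
```

```bash
python3 - <<'E'
from rail import *
p=[.552,-.2716,-25.1]
W=w([[-.051,-.0088,0]],p)[0]; print(W); go(W[0],W[1],.034,-25.1)
E
```

```text
[ 0.5021 -0.2579  0.    ]
t 10.25 pose [ 0.4706 -0.2784  0.2606] [-180.     -0.      0.31] op 30.1 J [-10.1   7.2 -12.6  -0.  -70.2 100.4] F [0.5 0.1 0. ]
SHIFT dx 31.6 dy -20.3 dz 226.6  TURN ax -0.00 ay -0.00 az 25.41
```

```bash
python3 -m inch '[{"ax":0,"ay":0,"az":10,"dx":20,"dy":-13,"dz":50,"fingers":36},{"ax":0,"ay":0,"az":20,"dx":31,"dy":-20,"dz":90,"fingers":36},{"ax":0,"ay":0,"az":25.4,"dx":31.5,"dy":-20,"dz":140,"fingers":36},{"ax":0,"ay":0,"az":25.4,"dx":31.5,"dy":-20,"dz":150,"fingers":36},{"ax":0,"ay":0,"az":25.4,"dx":31.5,"dy":-20,"dz":150,"fingers":36}]'
python3 - <<'E'
from rail import *
p=[.552,-.2716,-25.1]
s=look("wrist","w8.png",(("carriage_tab",.056),("lever_ball",.083),("pad_face",.032)))
W=w([[-.051,-.0088,0]],p)[0]; print(W); go(W[0],W[1],.034,-25.1)
E
```

```text
clock: 10.88
tool_pos: [0.5022, -0.2587, 0.1111]
orientation: [180.0, 0.0, -25.0]
force: [0.1, 0.0, 0.3]
opening: 0.036
t 10.88 pose [ 0.5022 -0.2587  0.1111] [179.97   0.02 -24.98] op 36.0 J [ -7.4  16.2 -22.1   0.  -51.7  72.4] F [0.1 0.  0.3]
SHIFT dx 0.0 dy 0.0 dz 0.0  TURN ax 0.03 ay 0.02 az 0.00
carriage_tab 0.58 [321.4 217.2] [ 0.5067 -0.2581  0.056 ]
lever_ball 0.81 [239.5 150.7] [ 0.5698 -0.2368  0.083 ]
pad_face 0.91 [347.  148.1] [ 0.5392 -0.2933  0.032 ]
[ 0.5021 -0.2579  0.    ]
t 11.07 pose [ 0.5031 -0.2588  0.1126] [-179.96   -0.19  -25.07] op 36.0 J [ -7.4  16.  -22.1   0.  -51.7  72.3] F [-0.4  0.8 -0.7]
SHIFT dx -1.5 dy -0.3 dz 78.6  TURN ax -0.04 ay -0.19 az 0.03
```

View pics/w8.png

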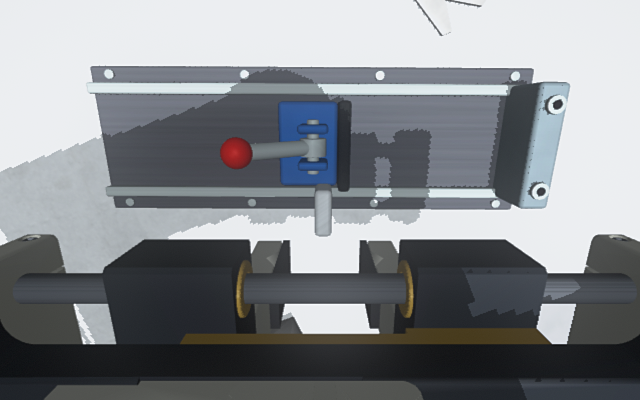

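```bash
python3 -m inch '[{"ax":0,"ay":0,"az":0,"dx":-1,"dy":0,"dz":35,"fingers":36},{"ax":0,"ay":0,"az":0,"dx":-1,"dy":0,"dz":65,"fingers":36},{"ax":0,"ay":0,"az":0,"dx":-1,"dy":0,"dz":78,"fingers":36},{"ax":0,"ay":0,"az":0,"dx":-1,"dy":0,"dz":78,"fingers":6},{"ax":0,"ay":0,"az":0,"dx":-1,"dy":0,"dz":78,"fingers":6},{"ax":0,"ay":0,"az":0,"dx":-1,"dy":0,"dz":78,"fingers":6},{"ax":0,"ay":0,"az":0,"dx":-1,"dy":0,"dz":78,"fingers":6}]'
python3 - <<'E'
from rail import *
go()
E
```

```text
clock: 11.95
tool_pos: [0.5019, -0.2581, 0.0338]
orientation: [-180.0, -0.1, -25.1]
force: [-1.0, 1.9, 6.8]
opening: 0.0117
t 11.95 pose [ 0.5019 -0.2581  0.0338] [-179.97   -0.12  -25.1 ] op 11.7 J [ -7.3  21.6 -26.7   0.  -41.5  72.2] F [-1.   1.9  6.8]
SHIFT dx 0.0 dy 0.0 dz 0.0  TURN ax -0.03 ay -0.12 az 0.00
```

```bash
python3 -m inch '[{"ax":0,"ay":0,"az":0,"dx":0,"dy":-12,"dz":0,"fingers":6},{"ax":0,"ay":0,"az":0,"dx":0,"dy":-30,"dz":0,"fingers":6},{"ax":0,"ay":0,"az":0,"dx":0,"dy":-50,"dz":0,"fingers":6},{"ax":0,"ay":0,"az":0,"dx":0,"dy":-70,"dz":0,"fingers":6},{"ax":0,"ay":0,"az":0,"dx":0,"dy":-90,"dz":0,"fingers":6},{"ax":0,"ay":0,"az":0,"dx":0,"dy":-108,"dz":0,"fingers":6},{"ax":0,"ay":0,"az":0,"dx":0,"dy":-115,"dz":0,"fingers":6},{"ax":0,"ay":0,"az":0,"dx":0,"dy":-115,"dz":0,"fingers":6}]'
python3 - <<'E'
from rail import *
go()
E
```

```text
clock: 12.95
tool_pos: [0.5514, -0.1532, 0.0338]
orientation: [-179.9, -0.1, -25.1]
force: [0.9, 2.9, 6.3]
opening: 0.0118
t 12.95 pose [ 0.5514 -0.1532  0.0338] [-179.93   -0.15  -25.06] op 11.8 J [  4.1  22.2 -25.7   0.  -41.9  60.9] F [0.9 2.9 6.3]
SHIFT dx 0.0 dy 0.0 dz 0.0  TURN ax -0.07 ay -0.15 az 0.00
```

```bash
python3 -m inch '[{"ax":0,"ay":0,"az":0,"dx":0,"dy":0,"dz":0,"fingers":36},{"ax":0,"ay":0,"az":0,"dx":0,"dy":0,"dz":0,"fingers":36},{"ax":0,"ay":0,"az":0,"dx":0,"dy":0,"dz":-40,"fingers":36},{"ax":0,"ay":0,"az":0,"dx":0,"dy":0,"dz":-90,"fingers":36},{"ax":0,"ay":0,"az":0,"dx":0,"dy":0,"dz":-140,"fingers":36},{"ax":0,"ay":0,"az":0,"dx":0,"dy":0,"dz":-170,"fingers":36},{"ax":0,"ay":0,"az":0,"dx":0,"dy":0,"dz":-170,"fingers":36}]'
python3 - <<'E'
from rail import *
s=look("wrist","w9.png",(("carriage_tab",.056),("lever_ball",.083),("pad_face",.032),("stop_face",.01),("cup_a",0)))
go(.448,.045,.204,-115)
overlay(s,[.552,-.2716,-25.1],"ov2.png",(0,0,640,300),1.25)
E
```

```text
clock: 13.82
tool_pos: [0.551, -0.154, 0.2053]
orientation: [-179.9, -0.3, -25.1]
force: [0.3, 0.1, 0.5]
opening: 0.0358
t 13.82 pose [ 0.551  -0.154   0.2053] [-179.89   -0.25  -25.12] op 35.8 J [  4.   11.6 -14.6   0.  -63.5  60.9] F [0.3 0.1 0.5]
SHIFT dx 0.0 dy 0.0 dz 0.0  TURN ax -0.11 ay -0.25 az 0.00
carriage_tab 0.67 [321.6 188.1] [ 0.5555 -0.1523  0.056 ]
lever_ball 0.85 [267.6 137.2] [ 0.6199 -0.1326  0.083 ]
stop_face 0.66 [559.5 133.3] [ 0.4934 -0.4006  0.01  ]
t 14.12 pose [ 0.5492 -0.1538  0.2013] [179.94   0.12 -25.13] op 35.9 J [  4.   11.9 -14.8  -0.  -63.5  60.9] F [-0.1 -0.4 -0.8]
SHIFT dx -176.1 dy -137.1 dz -2.5  TURN ax 0.14 ay 0.05 az 89.87
```

View pics/ov2.png

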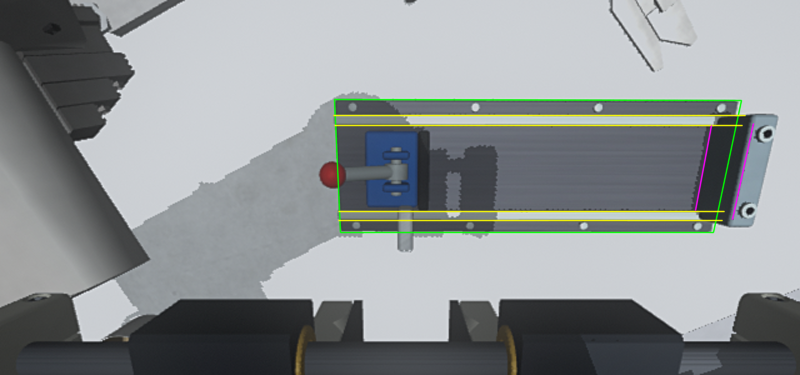

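```bash
python3 -m inch '[{"ax":0,"ay":0,"az":10,"dx":-30,"dy":-23,"dz":-10,"fingers":87},{"ax":0,"ay":0,"az":20,"dx":-70,"dy":-54,"dz":-10,"fingers":87},{"ax":0,"ay":0,"az":30,"dx":-110,"dy":-85,"dz":-10,"fingers":87},{"ax":0,"ay":0,"az":40,"dx":-150,"dy":-115,"dz":-5,"fingers":87},{"ax":0,"ay":0,"az":50,"dx":-176,"dy":-137,"dz":0,"fingers":87},{"ax":0,"ay":0,"az":60,"dx":-176,"dy":-137,"dz":0,"fingers":87},{"ax":0,"ay":0,"az":70,"dx":-176,"dy":-137,"dz":0,"fingers":87},{"ax":0,"ay":0,"az":80,"dx":-176,"dy":-137,"dz":0,"fingers":87}]'
cat > cup.py <<'E'
from rail import *
def cups(s,cam="wrist"):
    "rim circle fit at z=.047 from trace masks: project top rim"
    from scipy.optimize import least_squares
    for r in trace("cup_a",cam):
        if r["score"]<.3: continue
        m=r["mask"].astype(np.uint8); cs=max(cv2.findContours(m,0,1)[0],key=cv2.contourArea)
        hull=cv2.convexHull(cs).reshape(-1,2)
        # model: hull of projected bottom & top circles; fit x,y by IoU-ish via bbox edges
        b=r["bbox"]; 
        th=np.linspace(0,2*np.pi,60)
        def model(p):
            P=np.r_[np.c_[p[0]+.032*np.cos(th),p[1]+.032*np.sin(th),0*th],np.c_[p[0]+.032*np.cos(th),p[1]+.032*np.sin(th),0*th+.047]]
            q=proj(s,P); return np.array([q[:,0].min(),q[:,0].max(),q[:,1].min(),q[:,1].max()])
        xs=np.nonzero(m.any(0))[0]; ys=np.nonzero(m.any(1))[0]
        tgt=np.array([xs[0],xs[-1]+1,ys[0],ys[-1]+1])
        p0=atz(s,(b[0],b[1]),.02)[:2]
        f=least_squares(lambda p:model(p)-tgt,p0)
        col=np.median(s["image"][m>0],0)
        print("cup %.2f"%r["score"],np.round(b,1),"xy",f.x.round(4),"res",f.fun.round(1),"col",col,"satOrange",round(float(col[0]-col[2])))
E
python3 - <<'E'
from cup import *
s=look("wrist","w10.png",())
cups(s); go(.448,.045,.204,-115)
E
```

```text
clock: 15.12
tool_pos: [0.4483, 0.045, 0.2019]
orientation: [179.9, -0.1, -105.4]
force: [0.2, -0.3, 0.2]
opening: 0.0871
t 15.12 pose [0.4483 0.045  0.2019] [ 179.95   -0.05 -105.42] op 87.1 J [ 30.9   0.  -28.4  -0.  -61.7 -46.3] F [ 0.2 -0.3  0.2]
SHIFT dx 0.0 dy 0.0 dz 0.0  TURN ax 0.05 ay -0.05 az -0.00
cup 0.93 [380.4 248.8  56.1  44.4] xy [0.4091 0.13  ] res [ -5.1   4.5 -10.6  10.7] col [126.  68.  29.] satOrange 97
cup 0.90 [264.3 252.9  45.2  33.9] xy [0.5304 0.1043] res [ -9.2  10.5 -17.5  17.9] col [61. 62. 62.] satOrange -1
cup 0.80 [335.9 129.2  64.3  65.1] xy [ 0.4249 -0.0075] res [-1.2  1.2 -0.   0.1] col [150. 137. 112.] satOrange 38
cup 0.54 [256.7 341.8  37.4   7. ] xy [0.5743 0.2108] res [-12.9  14.5 -31.1  31.9] col [70. 43. 30.] satOrange 40
t 15.22 pose [0.4484 0.0449 0.202 ] [ 179.95   -0.05 -105.23] op 86.7 J [ 30.9   0.  -28.3  -0.  -61.7 -46.1] F [ 0.9 -0.7  0.7]
SHIFT dx -0.0 dy 0.4 dz -2.0  TURN ax 0.05 ay -0.05 az 9.77
```

View pics/w10.png

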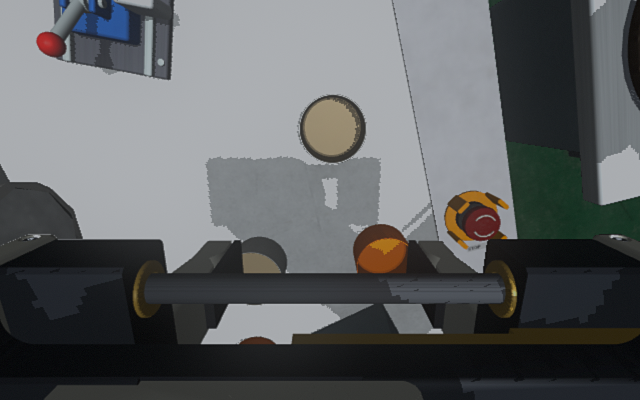

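```bash
python3 - <<'E'
from cup import *
go(.4243,-.008,.016,-115)
E
```

```text
t 15.22 pose [0.4484 0.0449 0.202 ] [ 179.95   -0.05 -105.23] op 86.7 J [ 30.9   0.  -28.3  -0.  -61.7 -46.1] F [ 0.9 -0.7  0.7]
SHIFT dx 57.2 dy 9.1 dz 186.0  TURN ax 0.05 ay -0.05 az 9.77
```

```bash
python3 -m inch '[{"ax":0,"ay":0,"az":9.8,"dx":45,"dy":7,"dz":30,"fingers":87.6},{"ax":0,"ay":0,"az":9.8,"dx":57,"dy":9,"dz":75,"fingers":87.6},{"ax":0,"ay":0,"az":9.8,"dx":57,"dy":9,"dz":120,"fingers":87.6},{"ax":0,"ay":0,"az":9.8,"dx":57,"dy":9,"dz":120,"fingers":87.6}]'
python3 - <<'E'
from cup import *
s=look("wrist","w11.png",(("cup_a",0),))
go(.4243,-.008,.016,-115)
E
```

```text
clock: 15.72
tool_pos: [0.4226, -0.009, 0.0802]
orientation: [179.7, -0.3, -114.8]
force: [-0.6, -0.9, 0.9]
opening: 0.0874
t 15.72 pose [ 0.4226 -0.009   0.0802] [ 179.73   -0.3  -114.77] op 87.4 J [ 25.7   6.  -40.9  -0.  -43.5 -50.5] F [-0.6 -0.9  0.9]
SHIFT dx 0.0 dy 0.0 dz 0.0  TURN ax 0.27 ay -0.30 az -0.00
cup_a 0.57 [320.  217.6] [ 0.4267 -0.0061  0.    ]
t 15.82 pose [ 0.4256 -0.0077  0.0833] [-180.     -0.05 -114.77] op 87.6 J [ 25.8   5.8 -40.7   0.  -43.6 -50.6] F [ 0.4 -0.3  0.6]
SHIFT dx 0.8 dy 1.1 dz 67.3  TURN ax -0.00 ay -0.05 az 0.23
```

View pics/w11.png

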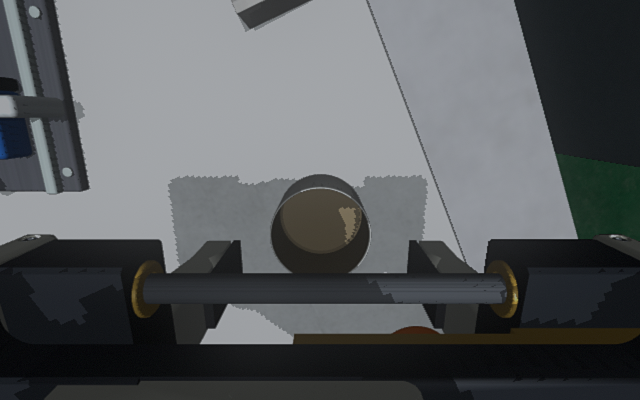

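```bash
python3 -m inch '[{"ax":0,"ay":0,"az":0,"dx":0,"dy":0,"dz":35,"fingers":87.6},{"ax":0,"ay":0,"az":0,"dx":0,"dy":0,"dz":60,"fingers":87.6},{"ax":0,"ay":0,"az":0,"dx":0,"dy":0,"dz":67,"fingers":87.6},{"ax":0,"ay":0,"az":0,"dx":0,"dy":0,"dz":67,"fingers":50},{"ax":0,"ay":0,"az":0,"dx":0,"dy":0,"dz":67,"fingers":50},{"ax":0,"ay":0,"az":0,"dx":0,"dy":0,"dz":67,"fingers":50},{"ax":0,"ay":0,"az":0,"dx":0,"dy":0,"dz":67,"fingers":50}]'
python3 - <<'E'
from cup import *
go()
E
```

```text
clock: 16.7
tool_pos: [0.4257, -0.0074, 0.0165]
orientation: [-179.9, 0.1, -114.9]
force: [-2.5, 0.7, 7.2]
opening: 0.0631
t 16.70 pose [ 0.4257 -0.0074  0.0165] [-179.93    0.07 -114.9 ] op 63.1 J [ 25.8  12.6 -45.    0.  -32.3 -50.7] F [-2.5  0.7  7.2]
SHIFT dx 0.0 dy 0.0 dz 0.0  TURN ax -0.07 ay 0.07 az -0.00
```

```bash
python3 - <<'E'
from cup import *
p=[.552,-.2716,-25.1]
W=w([[0,-.109,0]],p)[0]; print(W); go(W[0],W[1],.066,-115.1)
E
```

```text
[ 0.5058 -0.3703  0.    ]
t 16.70 pose [ 0.4257 -0.0074  0.0165] [-179.93    0.07 -114.9 ] op 63.1 J [ 25.8  12.6 -45.    0.  -32.3 -50.7] F [-2.5  0.7  7.2]
SHIFT dx 295.4 dy -225.4 dz -49.6  TURN ax -0.07 ay 0.07 az 0.20
```

```bash
python3 -m inch '[{"ax":0,"ay":0,"az":0,"dx":0,"dy":0,"dz":-25,"fingers":50},{"ax":0,"ay":0,"az":0,"dx":10,"dy":-8,"dz":-50,"fingers":50},{"ax":0,"ay":0,"az":0,"dx":45,"dy":-35,"dz":-55,"fingers":50},{"ax":0,"ay":0,"az":0,"dx":85,"dy":-65,"dz":-55,"fingers":50},{"ax":0,"ay":0,"az":0,"dx":125,"dy":-95,"dz":-55,"fingers":50},{"ax":0,"ay":0,"az":0,"dx":165,"dy":-126,"dz":-55,"fingers":50},{"ax":0,"ay":0,"az":0,"dx":200,"dy":-153,"dz":-55,"fingers":50},{"ax":0,"ay":0,"az":0,"dx":230,"dy":-176,"dz":-55,"fingers":50}]'
python3 - <<'E'
from cup import *
p=[.552,-.2716,-25.1]
W=w([[0,-.109,0]],p)[0]; print(W); go(W[0],W[1],.066,-115.1)
s=snapshot("wrist"); overlay(s,p,"ov3.png",(0,0,640,300),1.25)
E
```

```text
clock: 17.7
tool_pos: [0.4878, -0.2923, 0.0707]
orientation: [180.0, 0.0, -115.0]
force: [0.1, 0.7, -0.6]
opening: 0.0627
[ 0.5058 -0.3703  0.    ]
t 17.70 pose [ 0.4878 -0.2923  0.0707] [ 180.      0.   -114.96] op 62.7 J [-11.2  19.2 -24.1  -0.  -46.7 -13.7] F [ 0.1  0.7 -0.6]
SHIFT dx 63.1 dy -49.2 dz 4.7  TURN ax 0.00 ay 0.00 az 0.14
```

View pics/ov3.png

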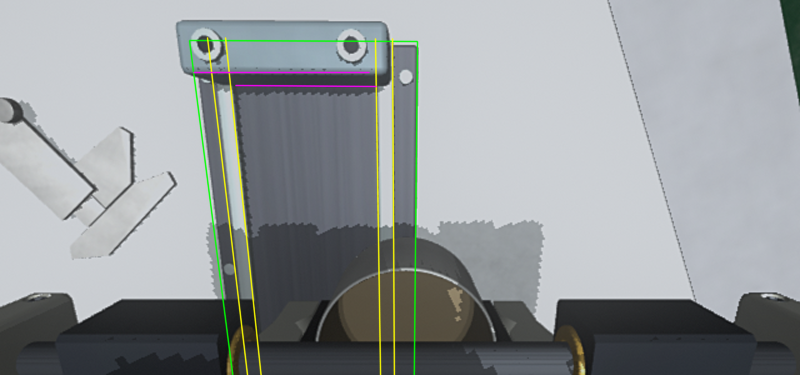

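```bash
python3 -m inch '[{"ax":0,"ay":0,"az":0,"dx":25,"dy":-20,"dz":0,"fingers":50},{"ax":0,"ay":0,"az":0.1,"dx":50,"dy":-40,"dz":0,"fingers":50},{"ax":0,"ay":0,"az":0.1,"dx":63,"dy":-49,"dz":0,"fingers":50},{"ax":0,"ay":0,"az":0.1,"dx":63,"dy":-49,"dz":0,"fingers":50},{"ax":0,"ay":0,"az":0.1,"dx":63,"dy":-49,"dz":0,"fingers":50}]'
python3 - <<'E'
from cup import *
p=[.552,-.2716,-25.1]
W=w([[0,-.109,0]],p)[0]; print(W); go(W[0],W[1],.027,-115.1)
s=snapshot("wrist"); overlay(s,p,"ov4.png",(0,0,640,300),1.25)
E
```

```text
clock: 18.38
tool_pos: [0.5053, -0.3675, 0.0705]
orientation: [180.0, 0.0, -115.0]
force: [0.0, 0.0, -0.4]
opening: 0.0632
[ 0.5058 -0.3703  0.    ]
t 18.38 pose [ 0.5053 -0.3675  0.0705] [ 179.97    0.01 -115.02] op 63.2 J [-18.2  23.7 -16.7  -0.  -49.6  -6.8] F [ 0.   0.  -0.4]
SHIFT dx 2.3 dy -1.6 dz 43.5  TURN ax 0.03 ay 0.01 az 0.08
```

View pics/ov4.png

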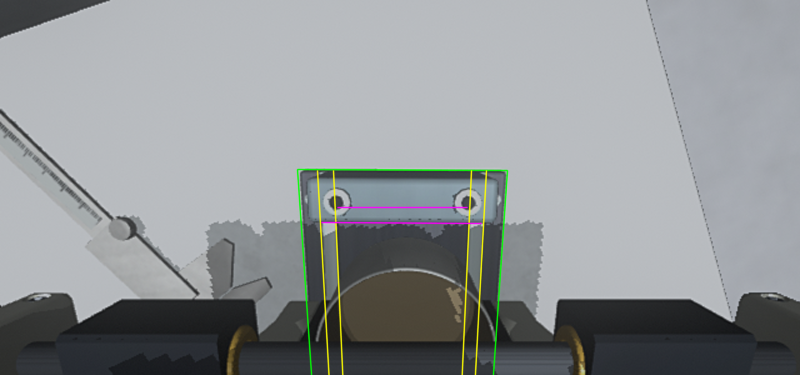

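```bash
python3 - <<'E'
from cup import *
p=[.552,-.2716,-25.1]
s=snapshot("wrist")
for q in((337,202),(467,202),(402,218),(402,222),(402,178)):
    print(q,[ (inv(atz(s,(q[0]/1.25,q[1]/1.25),z),p)*1000).round(1) for z in(.052,.055)])
save(s,"w12.png",(200,120,440,260),3.3)
E
```

```text
(337, 202) [array([  27.6, -153.7]), array([  27.1, -154.2])]
(467, 202) [array([ -28.5, -153.9]), array([ -28.1, -154.3])]
(402, 218) [array([  -0.5, -146.8]), array([  -0.5, -147.4])]
(402, 222) [array([  -0.5, -145. ]), array([  -0.5, -145.6])]
(402, 178) [array([  -0.5, -164.1]), array([  -0.5, -164.3])]
```

View pics/w12.png

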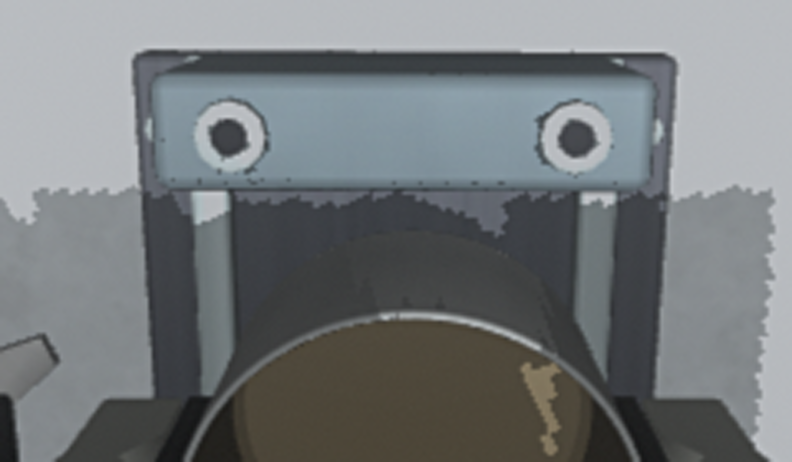

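```bash
python3 -m inch '[{"ax":0,"ay":0,"az":0,"dx":2,"dy":-1.3,"dz":12,"fingers":50},{"ax":0,"ay":0,"az":0,"dx":2,"dy":-1.3,"dz":25,"fingers":50},{"ax":0,"ay":0,"az":0,"dx":2,"dy":-1.3,"dz":35,"fingers":50},{"ax":0,"ay":0,"az":0,"dx":2,"dy":-1.3,"dz":42,"fingers":50},{"ax":0,"ay":0,"az":0,"dx":2,"dy":-1.3,"dz":43.5,"fingers":50},{"ax":0,"ay":0,"az":0,"dx":2,"dy":-1.3,"dz":43.5,"fingers":50}]'
```

```text
clock: 19.23
tool_pos: [0.5062, -0.3707, 0.0271]
orientation: [-180.0, -0.0, -115.0]
force: [0.4, 0.3, 0.4]
opening: 0.0632
```

```bash
python3 -m inch '[{"ax":0,"ay":0,"az":0,"dx":0,"dy":0,"dz":0,"fingers":70},{"ax":0,"ay":0,"az":0,"dx":0,"dy":0,"dz":0,"fingers":80},{"ax":0,"ay":0,"az":0,"dx":0,"dy":0,"dz":0,"fingers":80},{"ax":0,"ay":0,"az":0,"dx":0,"dy":0,"dz":-30,"fingers":80},{"ax":0,"ay":0,"az":0,"dx":0,"dy":0,"dz":-80,"fingers":80},{"ax":0,"ay":0,"az":0,"dx":-30,"dy":0,"dz":-120,"fingers":80},{"ax":0,"ay":0,"az":0,"dx":-60,"dy":0,"dz":-120,"fingers":80},{"ax":0,"ay":0,"az":0,"dx":-60,"dy":0,"dz":-120,"fingers":80}]'
python3 - <<'E'
from cup import *
p=[.552,-.2716,-25.1]
s=look("wrist","w13.png",()); cups(s)
overlay(s,p,"ov5.png",(0,0,640,300),1.25)
c=inv([.5062,-.3707],p); print(c)
go(.46,0,.25,-90)
E
```

```text
clock: 20.23
tool_pos: [0.5323, -0.3149, 0.1479]
orientation: [-179.9, 0.0, -114.9]
force: [-0.2, -0.6, 0.2]
opening: 0.08
t 20.23 pose [ 0.5323 -0.3149  0.1479] [-179.91    0.04 -114.91] op 80.0 J [-12.5  18.7 -12.9  -0.  -58.3 -12.3] F [-0.2 -0.6  0.2]
SHIFT dx 0.0 dy 0.0 dz 0.0  TURN ax -0.09 ay 0.04 az -0.00
cup 0.67 [327.1 128.6  85.6  84.2] xy [ 0.5054 -0.3702] res [ 1.  -1.   1.2 -1.5] col [150. 137. 111.] satOrange 39
cup 0.53 [327.1 192.8 128.5 289.2] xy [ 0.529 -0.317] res [  25.5  -25.4  104.9 -104.3] col [81. 85. 92.] satOrange -11
[ 0.0006 -0.1092]
t 20.32 pose [ 0.5313 -0.316   0.147 ] [ 179.99   -0.   -114.97] op 80.1 J [-12.7  18.7 -12.9  -0.  -58.3 -12.3] F [ 0.4 -0.4 -1. ]
SHIFT dx -256.4 dy 198.1 dz -103.0  TURN ax 0.01 ay 0.00 az -24.97
```

View pics/ov5.png

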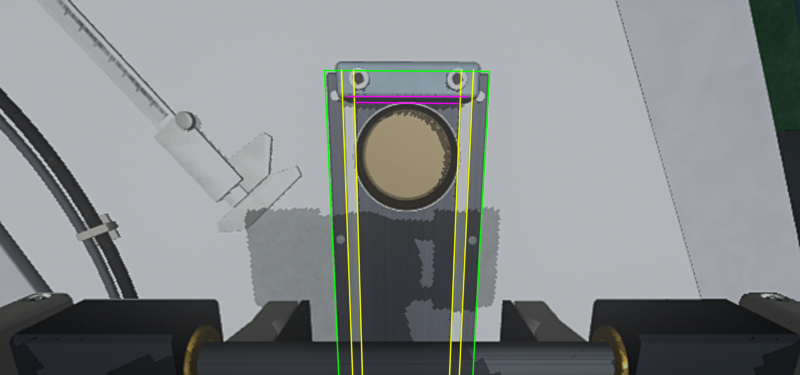

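```bash
python3 -m inch '[{"ax":0,"ay":0,"az":-4,"dx":-40,"dy":30,"dz":-40,"fingers":87},{"ax":0,"ay":0,"az":-8,"dx":-85,"dy":66,"dz":-80,"fingers":87},{"ax":0,"ay":0,"az":-12,"dx":-130,"dy":100,"dz":-103,"fingers":87},{"ax":0,"ay":0,"az":-16,"dx":-175,"dy":135,"dz":-103,"fingers":87},{"ax":0,"ay":0,"az":-20,"dx":-220,"dy":170,"dz":-103,"fingers":87},{"ax":0,"ay":0,"az":-25,"dx":-256,"dy":198,"dz":-103,"fingers":87},{"ax":0,"ay":0,"az":-25,"dx":-256,"dy":198,"dz":-103,"fingers":87}]'
python3 - <<'E'
from cup import *
go(.53,.185,.22,-90)
s=look("wrist","w14.png",()); cups(s); s=snapshot("top"); cups(s,"top")
E
```

```text
clock: 21.2
tool_pos: [0.4597, 0.0012, 0.2501]
orientation: [-180.0, 0.0, -89.8]
force: [-0.7, -0.6, -0.5]
opening: 0.0868
t 21.20 pose [0.4597 0.0012 0.2501] [-179.99    0.02  -89.77] op 86.8 J [ 24.8  -1.2 -23.   -0.  -68.2 -24.6] F [-0.7 -0.6 -0.5]
SHIFT dx -183.5 dy -71.0 dz 30.2  TURN ax -0.01 ay 0.02 az 0.23
t 21.20 pose [0.4597 0.0012 0.2501] [-179.99    0.02  -89.77] op 86.8 J [ 24.8  -1.2 -23.   -0.  -68.2 -24.6] F [-0.7 -0.6 -0.5]
SHIFT dx 0.0 dy 0.0 dz 0.0  TURN ax -0.01 ay 0.02 az -0.00
cup 0.86 [230.5 332.9  50.8  24.1] xy [0.5863 0.2201] res [ -3.9   4.3 -18.4  18.6] col [68. 39. 22.] satOrange 46
cup 0.77 [213.8 248.1  59.   33.9] xy [0.5969 0.0914] res [ -1.3   1.4 -14.7  14.7] col [64. 66. 66.] satOrange -2
cup 0.71 [361.8 283.2  45.2  58.9] xy [0.4103 0.1438] res [-3.6  3.2 -0.3  0.5] col [71. 47. 36.] satOrange 35
cup 0.37 [314.1 332.1  82.9  26.4] xy [0.4714 0.2154] res [ 16.  -16.  -17.9  17.1] col [40. 44. 46.] satOrange -6
cup 0.83 [438.8 211.9  23.9  21.4] xy [ 0.5019 -0.3778] res [ 0.  -0.   0.7 -0.7] col [107. 100.  89.] satOrange 18
cup 0.67 [220.6 174.9  23.2  25.4] xy [0.5892 0.2445] res [ 0.3 -0.3  1.1 -1.1] col [170. 129.  63.] satOrange 107
cup 0.60 [267.9 175.1  26.1  22.1] xy [0.5971 0.1074] res [-0.6  0.6 -0.4  0.4] col [151. 133. 110.] satOrange 41
```

```bash
python3 - <<'E'
from cup import *
go(.565,.162,.24,-60)
E
```

```text
t 21.40 pose [ 0.4603 -0.0015  0.2498] [179.97  -0.02 -90.11] op 86.9 J [ 24.4  -1.1 -22.9   0.  -68.2 -24.6] F [-0.1  0.3 -0.9]
SHIFT dx -163.7 dy -104.4 dz 9.7  TURN ax 0.04 ay -0.01 az -30.11
```

```bash
python3 -m inch '[{"ax":0,"ay":0,"az":-8,"dx":-50,"dy":0,"dz":0,"fingers":87.6},{"ax":0,"ay":0,"az":-16,"dx":-100,"dy":-20,"dz":0,"fingers":87.6},{"ax":0,"ay":0,"az":-24,"dx":-150,"dy":-50,"dz":5,"fingers":87.6},{"ax":0,"ay":0,"az":-30,"dx":-164,"dy":-90,"dz":10,"fingers":87.6},{"ax":0,"ay":0,"az":-30,"dx":-164,"dy":-104,"dz":10,"fingers":87.6},{"ax":0,"ay":0,"az":-30,"dx":-164,"dy":-104,"dz":10,"fingers":87.6}]'
python3 - <<'E'
from cup import *
s=look("wrist","w15.png",(("cup_a",0),)); cups(s)
E
```

```text
clock: 22.15
tool_pos: [0.565, 0.1619, 0.2389]
orientation: [179.9, -0.0, -60.2]
force: [-0.5, 0.4, -0.5]
opening: 0.0875
t 22.15 pose [0.565  0.1619 0.2389] [179.87  -0.01 -60.24] op 87.5 J [ 35.   12.   -9.5   0.  -68.6  -5.3] F [-0.5  0.4 -0.5]
SHIFT dx 0.0 dy 0.0 dz 0.0  TURN ax 0.13 ay -0.01 az -0.00
cup_a 0.88 [267.2 222.3] [0.5969 0.253  0.    ]
cup_a 0.87 [317.2 121.4] [0.603  0.1119 0.    ]
cup_a 0.55 [436.7 221.7] [0.4086 0.1444 0.    ]
cup 0.94 [320.3 123.1  59.6  61.6] xy [0.5995 0.1113] res [-0.2  0.2 -0.6  0.7] col [109. 103.  93.] satOrange 16
cup 0.90 [265.9 228.8  62.1  60.7] xy [0.5947 0.25  ] res [-0.8  0.9 -0.   0. ] col [88. 54. 32.] satOrange 56
cup 0.87 [446.6 227.9  65.6  53.7] xy [0.4073 0.1413] res [-0.1  0.1 -2.   2. ] col [77. 54. 37.] satOrange 40
```

View pics/w15.png

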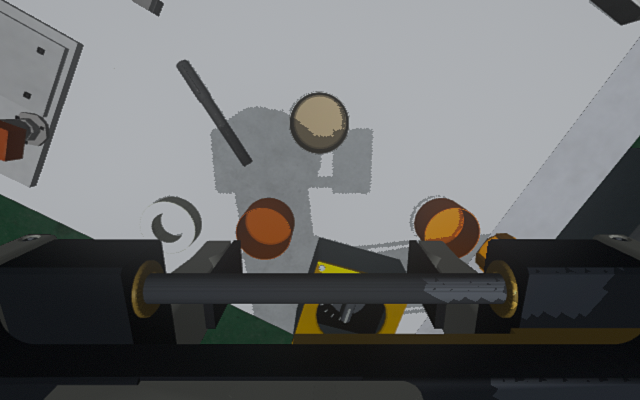

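```bash
python3 - <<'E'
from cup import *
go(.6,.1113,.016,-60)
E
```

```text
t 22.30 pose [0.5639 0.1622 0.2403] [180.     0.   -60.14] op 88.0 J [ 35.1  11.8  -9.6  -0.  -68.6  -5.3] F [-0.5 -0.5  0.4]
SHIFT dx 62.2 dy -6.0 dz 224.3  TURN ax 0.00 ay 0.00 az -0.14
```

```bash
python3 -m inch '[{"ax":0,"ay":0,"az":0,"dx":30,"dy":-3,"dz":30,"fingers":87.6},{"ax":0,"ay":0,"az":0,"dx":62,"dy":-6,"dz":80,"fingers":87.6},{"ax":0,"ay":0,"az":0,"dx":62,"dy":-6,"dz":130,"fingers":87.6},{"ax":0,"ay":0,"az":0,"dx":62,"dy":-6,"dz":155,"fingers":87.6},{"ax":0,"ay":0,"az":0,"dx":62,"dy":-6,"dz":155,"fingers":87.6}]'
python3 - <<'E'
from cup import *
s=look("wrist","w16.png",(("cup_a",0),))
go(.6,.1113,.016,-60)
E
```

```text
clock: 22.92
tool_pos: [0.5988, 0.1116, 0.0839]
orientation: [179.8, 0.0, -60.1]
force: [-0.2, 0.7, 0.8]
opening: 0.0875
t 22.93 pose [0.5988 0.1116 0.0839] [179.81   0.01 -60.08] op 87.5 J [ 28.9  21.7 -17.9  -0.  -50.5   1. ] F [-0.2  0.7  0.8]
SHIFT dx 0.0 dy 0.0 dz 0.0  TURN ax 0.19 ay 0.01 az 0.00
cup_a 0.84 [322.2 208.4] [0.6009 0.1113 0.    ]
cup_a 0.75 [248.2 343.7] [0.5955 0.2505 0.    ]
t 23.02 pose [0.601  0.1128 0.0867] [-179.9    -0.03  -60.02] op 87.6 J [ 28.9  21.6 -17.7   0.  -50.6   1. ] F [ 0.4 -0.   0.6]
SHIFT dx 0.8 dy 1.7 dz 70.7  TURN ax -0.10 ay -0.03 az -0.02
```

View pics/w16.png

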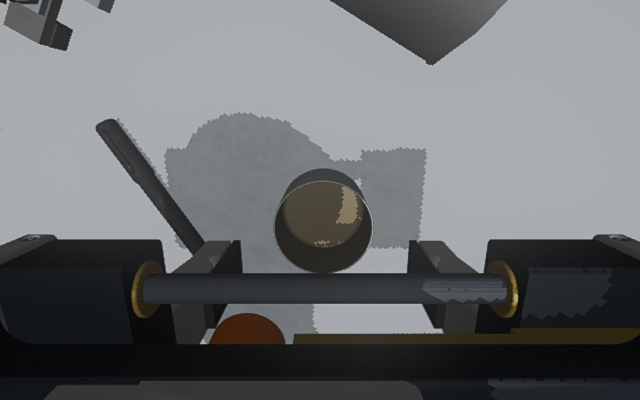

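```bash
python3 - <<'E'
from cup import *
T=np.array([.6,.1113]); a=np.radians(-60); tx=np.array([np.cos(a),np.sin(a)]); ty=np.array([np.sin(a),-np.cos(a)])
for cam in("top","wrist"):
    s=snapshot(cam)
    for r in trace("marker_pen",cam)[:1]:
        ys,xs=np.nonzero(r["mask"]); P=np.array([atz(s,(x,y),.010)[:2] for x,y in zip(xs,ys)])-T
        Q=np.c_[P@tx,P@ty]*1000; print(cam,r["score"],len(Q),"toolx",Q[:,0].min(),Q[:,0].max(),"tooly",Q[:,1].min(),Q[:,1].max())
        b=Q[np.abs(Q[:,0])<14]; print(b.max(0) if len(b) else None)
        print(Q[Q[:,1].argmax()])
E
```

```text
top 0.62 66 toolx 35.91229871385723 68.93408521561852 tooly -151.7575388010724 -127.2835076564974
None
[  42.1975 -127.2835]
wrist 0.85 2945 toolx -29.854631370416282 67.88834742221185 tooly -156.25340174656637 -91.50678020253208
[ 13.4048 -96.0765]
[-21.5021 -91.5068]
```

```bash
python3 -m inch '[{"ax":0,"ay":0,"az":0,"dx":1,"dy":0.5,"dz":35,"fingers":87.6},{"ax":0,"ay":0,"az":0,"dx":1,"dy":0.5,"dz":60,"fingers":87.6},{"ax":0,"ay":0,"az":0,"dx":1,"dy":0.5,"dz":70,"fingers":87.6},{"ax":0,"ay":0,"az":0,"dx":1,"dy":0.5,"dz":70,"fingers":50},{"ax":0,"ay":0,"az":0,"dx":1,"dy":0.5,"dz":70,"fingers":50},{"ax":0,"ay":0,"az":0,"dx":1,"dy":0.5,"dz":70,"fingers":50},{"ax":0,"ay":0,"az":0,"dx":1,"dy":0.5,"dz":70,"fingers":50}]'
python3 - <<'E'
from cup import *
go(.47,.09,.075,-90)
E
```

```text
clock: 24.1
tool_pos: [0.6011, 0.1119, 0.0162]
orientation: [-179.9, -0.0, -60.0]
force: [-1.4, 0.3, 5.7]
opening: 0.0632
t 24.10 pose [0.6011 0.1119 0.0162] [-179.91   -0.01  -60.01] op 63.2 J [ 28.8  26.5 -21.3   0.  -42.2   1.2] F [-1.4  0.3  5.7]
SHIFT dx -46.6 dy 124.4 dz -59.0  TURN ax -0.10 ay 0.01 az 29.99
```

```bash
python3 -m inch '[{"ax":0,"ay":0,"az":0,"dx":0,"dy":0,"dz":-25,"fingers":50},{"ax":0,"ay":0,"az":0,"dx":-5,"dy":10,"dz":-50,"fingers":50},{"ax":0,"ay":0,"az":6,"dx":-15,"dy":35,"dz":-59,"fingers":50},{"ax":0,"ay":0,"az":12,"dx":-28,"dy":65,"dz":-59,"fingers":50},{"ax":0,"ay":0,"az":18,"dx":-40,"dy":95,"dz":-59,"fingers":50},{"ax":0,"ay":0,"az":24,"dx":-46.5,"dy":118,"dz":-59,"fingers":50},{"ax":0,"ay":0,"az":30,"dx":-46.5,"dy":124,"dz":-59,"fingers":50},{"ax":0,"ay":0,"az":30,"dx":-46.5,"dy":124,"dz":-59,"fingers":50}]'
python3 - <<'E'
from cup import *
p=[.552,-.2716,-25.1]
W=w([[0,-.040,0]],p)[0]; print(W)
go(.46,-.13,.075,-105)
E
```

```text
clock: 25.1
tool_pos: [0.4696, 0.0899, 0.0744]
orientation: [-180.0, 0.0, -90.0]
force: [-0.3, -0.3, -0.7]
opening: 0.0631
[ 0.535  -0.3078  0.    ]
t 25.10 pose [0.4696 0.0899 0.0744] [-179.97    0.02  -89.97] op 63.1 J [ 34.5  11.4 -35.1  -0.  -43.5 -34.4] F [-0.3 -0.3 -0.7]
SHIFT dx 219.8 dy 9.8 dz -0.7  TURN ax -0.03 ay 0.03 az 15.03
```

```bash
python3 -m inch '[{"ax":0,"ay":0,"az":2,"dx":15,"dy":0,"dz":0,"fingers":50},{"ax":0,"ay":0,"az":5,"dx":50,"dy":2,"dz":0,"fingers":50},{"ax":0,"ay":0,"az":8,"dx":90,"dy":4,"dz":0,"fingers":50},{"ax":0,"ay":0,"az":12,"dx":130,"dy":6,"dz":0,"fingers":50},{"ax":0,"ay":0,"az":15,"dx":170,"dy":8,"dz":0,"fingers":50},{"ax":0,"ay":0,"az":19,"dx":205,"dy":9,"dz":0,"fingers":50},{"ax":0,"ay":0,"az":22,"dx":225,"dy":10,"dz":0,"fingers":50},{"ax":0,"ay":0,"az":25,"dx":230,"dy":10,"dz":0,"fingers":50}]'
python3 - <<'E'
from cup import *
go(.535,-.3078,.075,-115.1)
E
```

```text
clock: 26.1
tool_pos: [0.4595, -0.142, 0.0738]
orientation: [180.0, -0.0, -115.2]
force: [0.5, 0.9, -1.0]
opening: 0.0631
t 26.10 pose [ 0.4595 -0.142   0.0738] [ 179.97   -0.02 -115.21] op 63.1 J [  6.3  11.7 -34.8   0.  -43.6 -31.5] F [ 0.5  0.9 -1. ]
SHIFT dx 117.8 dy -138.9 dz -1.3  TURN ax 0.03 ay -0.02 az -0.11
```

```bash
python3 -m inch '[{"ax":0,"ay":0,"az":0,"dx":15,"dy":-15,"dz":0,"fingers":50},{"ax":0,"ay":0,"az":0,"dx":45,"dy":-45,"dz":0,"fingers":50},{"ax":0,"ay":0,"az":0,"dx":75,"dy":-80,"dz":0,"fingers":50},{"ax":0,"ay":0,"az":0,"dx":100,"dy":-115,"dz":0,"fingers":50},{"ax":0,"ay":0,"az":0,"dx":115,"dy":-136,"dz":0,"fingers":50},{"ax":0,"ay":0,"az":0,"dx":118,"dy":-139,"dz":0,"fingers":50},{"ax":0,"ay":0,"az":0,"dx":118,"dy":-139,"dz":0,"fingers":50}]'
python3 - <<'E'
from cup import *
p=[.552,-.2716,-25.1]
s=look("wrist","w17.png",())
overlay(s,p,"ov6.png",(0,0,640,300),1.25)
go(.535,-.3078,.0275,-115.1)
E
```

```text
clock: 26.98
tool_pos: [0.5351, -0.3062, 0.0734]
orientation: [179.9, -0.0, -115.1]
force: [-0.7, 0.9, -1.3]
opening: 0.063
t 26.98 pose [ 0.5351 -0.3062  0.0734] [ 179.93   -0.   -115.06] op 63.0 J [-11.7  22.9 -17.6  -0.  -49.5 -13.4] F [-0.7  0.9 -1.3]
SHIFT dx 0.0 dy 0.0 dz 0.0  TURN ax 0.07 ay -0.00 az -0.00
t 27.02 pose [ 0.5351 -0.3057  0.0737] [ 179.95    0.   -115.03] op 63.4 J [-11.6  22.9 -17.7  -0.  -49.5 -13.4] F [ 0.4  0.5 -0.8]
SHIFT dx 2.0 dy -0.8 dz 46.2  TURN ax 0.05 ay 0.00 az 0.07
```

View pics/ov6.png

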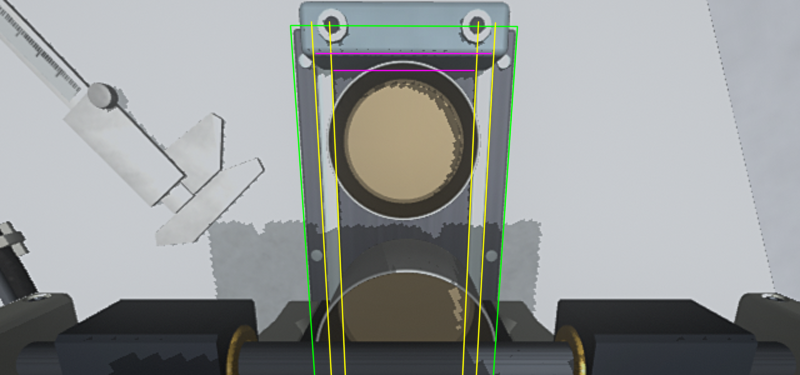

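```bash
python3 -m inch '[{"ax":0,"ay":0,"az":0,"dx":1,"dy":-0.8,"dz":12,"fingers":50},{"ax":0,"ay":0,"az":0,"dx":1,"dy":-0.8,"dz":25,"fingers":50},{"ax":0,"ay":0,"az":0,"dx":1,"dy":-0.8,"dz":36,"fingers":50},{"ax":0,"ay":0,"az":0,"dx":1,"dy":-0.8,"dz":44,"fingers":50},{"ax":0,"ay":0,"az":0,"dx":1,"dy":-0.8,"dz":46.3,"fingers":50},{"ax":0,"ay":0,"az":0,"dx":1,"dy":-0.8,"dz":46.3,"fingers":50}]'
```

```text
clock: 27.78
tool_pos: [0.5362, -0.3071, 0.0277]
orientation: [180.0, -0.0, -115.0]
force: [-0.3, 0.2, 0.1]
opening: 0.0633
```

```bash
python3 -m inch '[{"ax":0,"ay":0,"az":0,"dx":0,"dy":0,"dz":0,"fingers":70},{"ax":0,"ay":0,"az":0,"dx":0,"dy":0,"dz":0,"fingers":80},{"ax":0,"ay":0,"az":0,"dx":0,"dy":0,"dz":0,"fingers":80},{"ax":0,"ay":0,"az":0,"dx":0,"dy":0,"dz":-30,"fingers":80},{"ax":0,"ay":0,"az":0,"dx":0,"dy":0,"dz":-80,"fingers":80},{"ax":0,"ay":0,"az":0,"dx":-30,"dy":20,"dz":-130,"fingers":60},{"ax":0,"ay":0,"az":0,"dx":-60,"dy":60,"dz":-170,"fingers":40},{"ax":0,"ay":0,"az":0,"dx":-60,"dy":60,"dz":-170,"fingers":36}]'
python3 - <<'E'
from cup import *
p=[.552,-.2716,-25.1]
s=look("wrist","w18.png",()); cups(s); s=snapshot("top"); cups(s,"top"); save(s,"top2.png",(170,100,490,300),2.4)
W=w([[-.051,.107,0]],p)[0]; print(W)
go(W[0],W[1],.15,-25.1)
E
```

```text
clock: 28.78
tool_pos: [0.508, -0.2258, 0.2021]
orientation: [-179.6, 0.1, -114.9]
force: [-0.4, -1.0, -0.0]
opening: 0.0559
t 28.77 pose [ 0.508  -0.2258  0.2021] [-179.61    0.13 -114.88] op 55.9 J [ -3.8  10.2 -16.9   0.  -62.5 -21.1] F [-0.4 -1.  -0. ]
SHIFT dx 0.0 dy 0.0 dz 0.0  TURN ax -0.39 ay 0.13 az -0.00
cup 0.91 [260.4  44.2  80.7  81.7] xy [ 0.5068 -0.3711] res [ 0.4 -0.5 -0.8  1.1] col [142. 130. 105.] satOrange 37
cup 0.77 [262.1 123.2  70.6  72.5] xy [ 0.5369 -0.3074] res [ 0.5 -0.6  1.5 -1.7] col [144. 132. 107.] satOrange 37
cup 0.83 [256.  241.2  28.4  21.3] xy [0.4043 0.1389] res [ 0.  -0.   0.2 -0.2] col [189. 157.  83.] satOrange 106
cup 0.66 [220.3 172.2  23.8  25.7] xy [0.5935 0.246 ] res [-0.2  0.2  0.6 -0.6] col [175. 134.  67.] satOrange 108
[ 0.5512 -0.1531  0.    ]
t 28.98 pose [ 0.5069 -0.2275  0.1969] [ 179.93   -0.01 -115.04] op 40.2 J [ -4.   10.7 -17.   -0.  -62.4 -21. ] F [-0.1  0.1  0.4]
SHIFT dx -86.2 dy -8.7 dz 46.9  TURN ax 0.06 ay 0.04 az -89.94
```

View pics/w18.png

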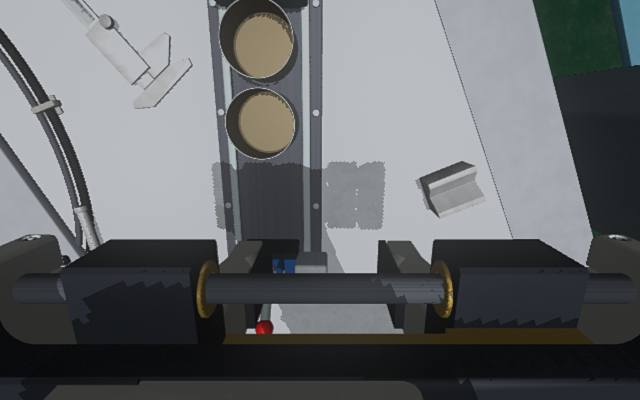

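View pics/top2.png

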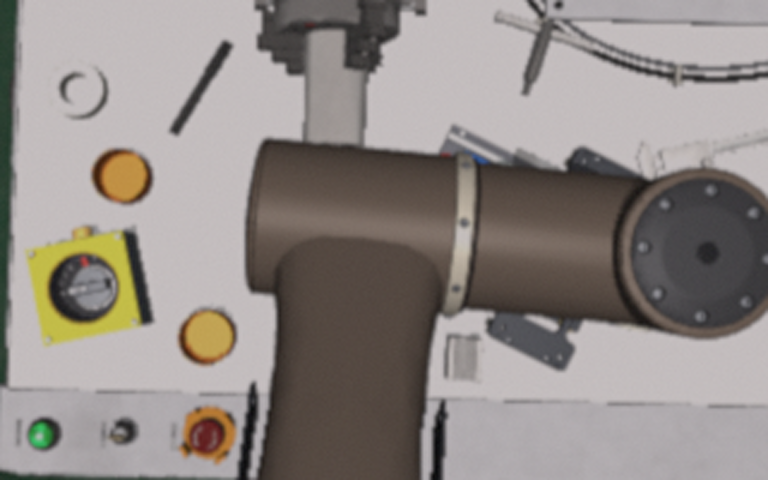

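```bash
python3 -m inch '[{"ax":0,"ay":0,"az":-10,"dx":-40,"dy":-4,"dz":0,"fingers":36},{"ax":0,"ay":0,"az":-20,"dx":-80,"dy":-8,"dz":0,"fingers":36},{"ax":0,"ay":0,"az":-30,"dx":-86,"dy":-9,"dz":0,"fingers":36},{"ax":0,"ay":0,"az":-40,"dx":-86,"dy":-9,"dz":10,"fingers":36},{"ax":0,"ay":0,"az":-50,"dx":-86,"dy":-9,"dz":20,"fingers":36},{"ax":0,"ay":0,"az":-60,"dx":-86,"dy":-9,"dz":30,"fingers":36},{"ax":0,"ay":0,"az":-70,"dx":-86,"dy":-9,"dz":40,"fingers":36},{"ax":0,"ay":0,"az":-80,"dx":-86,"dy":-9,"dz":60,"fingers":36}]'
python3 -m inch '[{"ax":0,"ay":0,"az":-9,"dx":0,"dy":0,"dz":0,"fingers":36},{"ax":0,"ay":0,"az":-9.9,"dx":0,"dy":0,"dz":0,"fingers":36},{"ax":0,"ay":0,"az":-9.9,"dx":0,"dy":0,"dz":0,"fingers":36}]'
python3 - <<'E'
from cup import *
p=[.552,-.2716,-25.1]
W=w([[-.051,.107,0]],p)[0]; print(W)
s=look("wrist","w19.png",(("carriage_tab",.056),))
go(W[0],W[1],.034,-25.1)
E
```

```text
clock: 29.98
tool_pos: [0.5518, -0.1541, 0.1362]
orientation: [179.9, 0.1, -34.8]
force: [0.3, 0.8, 0.7]
opening: 0.0363
clock: 30.35
tool_pos: [0.5517, -0.1536, 0.1371]
orientation: [180.0, 0.1, -25.3]
force: [-0.1, -0.7, 0.2]
opening: 0.0364
[ 0.5512 -0.1531  0.    ]
t 30.35 pose [ 0.5517 -0.1536  0.1371] [179.96   0.06 -25.33] op 36.4 J [  4.   15.3 -19.4   0.  -55.4  60.7] F [-0.1 -0.7  0.2]
SHIFT dx 0.0 dy 0.0 dz 0.0  TURN ax 0.04 ay 0.06 az 0.00
carriage_tab 0.83 [322.5 206.6] [ 0.5559 -0.1536  0.056 ]
t 30.45 pose [ 0.5518 -0.1534  0.1375] [179.99   0.02 -25.27] op 35.8 J [  4.   15.3 -19.4   0.  -55.4  60.7] F [ 0.1 -0.8 -0. ]
SHIFT dx -0.6 dy -0.1 dz 103.5  TURN ax 0.01 ay 0.02 az -0.17
```

View pics/w19.png

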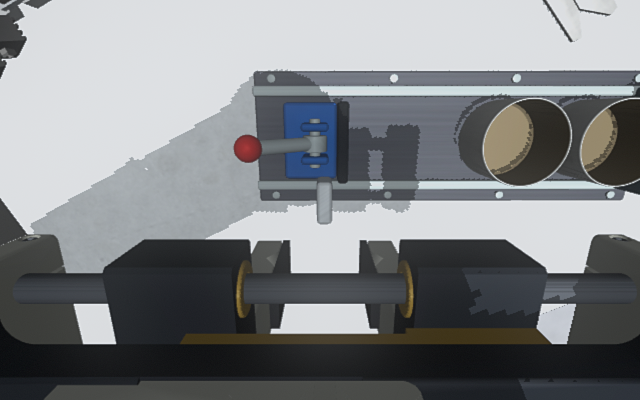

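```bash
python3 -m inch '[{"ax":0,"ay":0,"az":0,"dx":-1,"dy":0,"dz":40,"fingers":36},{"ax":0,"ay":0,"az":0,"dx":-1,"dy":0,"dz":80,"fingers":36},{"ax":0,"ay":0,"az":0,"dx":-1,"dy":0,"dz":103,"fingers":36},{"ax":0,"ay":0,"az":0,"dx":-1,"dy":0,"dz":103,"fingers":6},{"ax":0,"ay":0,"az":0,"dx":-1,"dy":0,"dz":103,"fingers":6},{"ax":0,"ay":0,"az":0,"dx":-1,"dy":0,"dz":103,"fingers":6},{"ax":0,"ay":0,"az":0,"dx":-1,"dy":0,"dz":103,"fingers":6}]'
python3 - <<'E'
from rail import *
go(); print(inv(get_obs()["tool_pos"],[.552,-.2716,-25.1]))
E
```

```text
clock: 31.32
tool_pos: [0.5518, -0.1529, 0.0362]
orientation: [-179.9, -0.1, -25.1]
force: [-1.0, -0.1, 5.5]
opening: 0.0118
t 31.32 pose [ 0.5518 -0.1529  0.0362] [-179.95   -0.13  -25.11] op 11.8 J [  4.1  22.  -25.5   0.  -42.3  60.8] F [-1.  -0.1  5.5]
SHIFT dx 0.0 dy 0.0 dz 0.0  TURN ax -0.05 ay -0.13 az 0.00
[-0.0506  0.1074]
```

```bash
python3 -m inch '[{"ax":0,"ay":0,"az":0,"dx":0,"dy":12,"dz":0,"fingers":6},{"ax":0,"ay":0,"az":0,"dx":0,"dy":30,"dz":0,"fingers":6},{"ax":0,"ay":0,"az":0,"dx":0,"dy":48,"dz":0,"fingers":6},{"ax":0,"ay":0,"az":0,"dx":0,"dy":64,"dz":0,"fingers":6},{"ax":0,"ay":0,"az":0,"dx":0,"dy":76,"dz":0,"fingers":6},{"ax":0,"ay":0,"az":0,"dx":0,"dy":86,"dz":0,"fingers":6},{"ax":0,"ay":0,"az":0,"dx":0,"dy":93,"dz":0,"fingers":6},{"ax":0,"ay":0,"az":0,"dx":0,"dy":96,"dz":0,"fingers":6}]'
python3 - <<'E'
from rail import *
go(); o=get_obs(); print(inv(o["tool_pos"],[.552,-.2716,-25.1]), R.from_euler("xyz",o["orientation"],degrees=True).inv().apply(o["force"]))
E
```

```text
clock: 32.33
tool_pos: [0.5109, -0.2396, 0.0362]
orientation: [-179.9, -0.1, -25.1]
force: [-1.1, 4.4, 8.2]
opening: 0.0119
t 32.33 pose [ 0.5109 -0.2396  0.0362] [-179.93   -0.12  -25.13] op 11.9 J [ -5.3  21.4 -26.6  -0.  -41.8  70.2] F [-1.1  4.4  8.2]
SHIFT dx 0.0 dy 0.0 dz 0.0  TURN ax -0.07 ay -0.12 az 0.00
[-0.0508  0.0115] [-2.8765 -3.5239 -8.2402]
```

```bash
python3 -m inch '[{"ax":0,"ay":0,"az":0,"dx":0,"dy":2,"dz":0,"fingers":6},{"ax":0,"ay":0,"az":0,"dx":0,"dy":4,"dz":0,"fingers":6},{"ax":0,"ay":0,"az":0,"dx":0,"dy":6,"dz":0,"fingers":6},{"ax":0,"ay":0,"az":0,"dx":0,"dy":8,"dz":0,"fingers":6},{"ax":0,"ay":0,"az":0,"dx":0,"dy":9,"dz":0,"fingers":6},{"ax":0,"ay":0,"az":0,"dx":0,"dy":9,"dz":0,"fingers":6}]'
cat > rf.py <<'E'
from rail import *
go(); o=get_obs(); print(inv(o["tool_pos"],[.552,-.2716,-25.1])*1000, "toolF",R.from_euler("xyz",o["orientation"],degrees=True).inv().apply(o["force"]).round(1))
E
python3 rf.py
```

```text
clock: 33.08
tool_pos: [0.5071, -0.2475, 0.0362]
orientation: [-179.9, -0.1, -25.1]
force: [-1.6, 4.7, 7.5]
opening: 0.0116
t 33.08 pose [ 0.5071 -0.2475  0.0362] [-179.94   -0.12  -25.11] op 11.6 J [ -6.2  21.4 -26.6  -0.  -41.9  71.1] F [-1.6  4.7  7.5]
SHIFT dx 0.0 dy 0.0 dz 0.0  TURN ax -0.06 ay -0.12 az 0.00
[-50.8684   2.7695] toolF [-3.4 -3.6 -7.5]
```

Still free (about 129.8 mm). Creep on in small steps.

```bash
python3 -m inch '[{"ax":0,"ay":0,"az":0,"dx":0,"dy":1,"dz":0,"fingers":6},{"ax":0,"ay":0,"az":0,"dx":0,"dy":2,"dz":0,"fingers":6},{"ax":0,"ay":0,"az":0,"dx":0,"dy":2,"dz":0,"fingers":6}]'
python3 rf.py
python3 -m inch '[{"ax":0,"ay":0,"az":0,"dx":0,"dy":0.7,"dz":0,"fingers":6},{"ax":0,"ay":0,"az":0,"dx":0,"dy":1,"dz":0,"fingers":6}]'
python3 rf.py
```

```text
clock: 33.45
tool_pos: [0.5063, -0.2492, 0.0362]
orientation: [-179.9, -0.1, -25.1]
force: [-1.4, 4.9, 7.5]
opening: 0.0114
t 33.45 pose [ 0.5063 -0.2492  0.0362] [-179.94   -0.12  -25.11] op 11.4 J [ -6.4  21.4 -26.6  -0.  -41.9  71.3] F [-1.4  4.9  7.5]
SHIFT dx 0.0 dy 0.0 dz 0.0  TURN ax -0.06 ay -0.12 az 0.00
[-50.8711   0.8608] toolF [-3.4 -3.9 -7.5]
clock: 33.7
tool_pos: [0.5062, -0.2496, 0.0361]
orientation: [-179.9, -0.1, -25.1]
force: [-0.4, 10.2, 8.7]
opening: 0.0116
t 33.70 pose [ 0.5062 -0.2496  0.0361] [-179.89   -0.13  -25.11] op 11.6 J [ -6.4  21.4 -26.6  -0.1 -41.9  71.4] F [-0.4 10.2  8.7]
SHIFT dx 0.0 dy 0.0 dz 0.0  TURN ax -0.11 ay -0.13 az 0.00
[-50.8584   0.5003] toolF [-4.6 -9.1 -8.7]
```

```bash
python3 -m inch '[{"ax":0,"ay":0,"az":0,"dx":0,"dy":0.6,"dz":0,"fingers":6},{"ax":0,"ay":0,"az":0,"dx":0,"dy":1,"dz":0,"fingers":6},{"ax":0,"ay":0,"az":0,"dx":0,"dy":1,"dz":0,"fingers":6}]'
python3 rf.py
```

```text
clock: 34.08
tool_pos: [0.5061, -0.2497, 0.0362]
orientation: [-179.8, -0.1, -25.1]
force: [0.5, 14.8, 9.3]
opening: 0.0115
t 34.08 pose [ 0.5061 -0.2497  0.0362] [-179.84   -0.15  -25.1 ] op 11.5 J [ -6.5  21.4 -26.5  -0.2 -41.9  71.5] F [ 0.5 14.8  9.3]
SHIFT dx 0.0 dy 0.0 dz 0.0  TURN ax -0.16 ay -0.15 az 0.00
[-50.8222   0.3489] toolF [ -5.8 -13.7  -9.3]
```

```bash
python3 -m inch '[{"ax":0,"ay":0,"az":0,"dx":0,"dy":0,"dz":0,"fingers":36},{"ax":0,"ay":0,"az":0,"dx":0,"dy":0,"dz":0,"fingers":36},{"ax":0,"ay":0,"az":0,"dx":0,"dy":0,"dz":-40,"fingers":36},{"ax":0,"ay":0,"az":0,"dx":0,"dy":0,"dz":-90,"fingers":36},{"ax":0,"ay":0,"az":0,"dx":0,"dy":0,"dz":-125,"fingers":36},{"ax":0,"ay":0,"az":0,"dx":0,"dy":0,"dz":-130,"fingers":36},{"ax":0,"ay":0,"az":0,"dx":0,"dy":0,"dz":-130,"fingers":36}]'
python3 - <<'E'
from cup import *
p=[.552,-.2716,-25.1]
s=look("wrist","w20.png",(("carriage_tab",.056),("lever_ball",.083),("pad_face",.032)),(160,0,640,240),1.6)
cups(s)
print("ball rail",inv(atz(s,landmark_of("lever_ball","wrist")[0]["position"],.083),p))
W=w([[0,.085,0]],p)[0]; print(W); go(W[0],W[1],.15,-115.1)
E
```

```text
clock: 34.95
tool_pos: [0.5042, -0.2515, 0.1646]
orientation: [-180.0, -0.0, -25.2]
force: [0.6, 0.2, -0.6]
opening: 0.036
t 34.95 pose [ 0.5042 -0.2515  0.1646] [-179.98   -0.    -25.15] op 36.0 J [ -6.6  12.9 -18.6  -0.  -58.5  71.5] F [ 0.6  0.2 -0.6]
SHIFT dx 0.0 dy 0.0 dz 0.0  TURN ax -0.02 ay -0.00 az 0.00
carriage_tab 0.55 [320.6 195.2] [ 0.5111 -0.2507  0.056 ]
lever_ball 0.96 [255.9 140.1] [ 0.574  -0.2291  0.083 ]
pad_face 0.93 [340.2 139.6] [ 0.5437 -0.2847  0.032 ]
cup 0.88 [464.1 138.2  83.8  78.7] xy [ 0.4996 -0.3804] res [-4.7  4.   0.9 -0.7] col [114. 111.  97.] satOrange 17
cup 0.85 [382.8 140.2  81.5  80.3] xy [ 0.5295 -0.3178] res [-0.2  0.2  1.2 -1.3] col [112. 103.  86.] satOrange 26
ball rail [0.0019 0.0478]
[ 0.5881 -0.1946  0.    ]
t 35.25 pose [ 0.5041 -0.2514  0.1638] [179.97   0.1  -25.12] op 36.2 J [ -6.6  13.  -18.6  -0.  -58.5  71.5] F [-0.1  0.6 -0.6]
SHIFT dx 51.9 dy -87.0 dz 13.6  TURN ax 0.10 ay 0.05 az 89.98
```

View pics/w20.png

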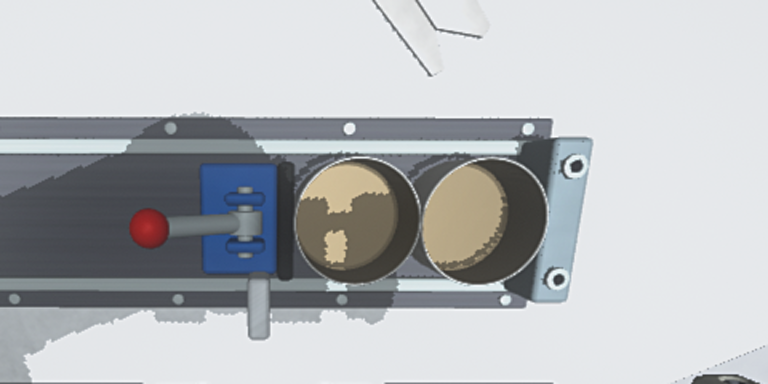

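```bash
python3 -m inch '[{"ax":0,"ay":0,"az":10,"dx":20,"dy":-40,"dz":0,"fingers":0},{"ax":0,"ay":0,"az":20,"dx":45,"dy":-75,"dz":0,"fingers":0},{"ax":0,"ay":0,"az":30,"dx":52,"dy":-87,"dz":0,"fingers":0},{"ax":0,"ay":0,"az":40,"dx":52,"dy":-87,"dz":0,"fingers":0},{"ax":0,"ay":0,"az":50,"dx":52,"dy":-87,"dz":0,"fingers":0},{"ax":0,"ay":0,"az":60,"dx":52,"dy":-87,"dz":5,"fingers":0},{"ax":0,"ay":0,"az":70,"dx":52,"dy":-87,"dz":10,"fingers":0},{"ax":0,"ay":0,"az":80,"dx":52,"dy":-87,"dz":14,"fingers":0}]'
python3 -m inch '[{"ax":0,"ay":0,"az":9,"dx":0,"dy":0,"dz":0,"fingers":0},{"ax":0,"ay":0,"az":10,"dx":0,"dy":0,"dz":0,"fingers":0},{"ax":0,"ay":0,"az":10,"dx":0,"dy":0,"dz":0,"fingers":0}]'
python3 - <<'E'
from cup import *
p=[.552,-.2716,-25.1]
s=look("wrist","w21.png",(("lever_ball",.083),))
W=w([[0,.085,0]],p)[0]; go(W[0],W[1],.075,-115.1); print(inv(get_obs()["tool_pos"],p))
E
```

```text
clock: 36.25
tool_pos: [0.5883, -0.1947, 0.1499]
orientation: [179.9, -0.0, -105.4]
force: [0.1, -1.1, 0.2]
opening: 0.0005
clock: 36.62
tool_pos: [0.5885, -0.1947, 0.1505]
orientation: [180.0, -0.0, -114.9]
force: [-1.3, 1.3, 0.3]
opening: 0.0003
t 36.62 pose [ 0.5885 -0.1947  0.1505] [ 179.98   -0.01 -114.95] op 0.3 J [ -0.3  18.7 -12.5   0.  -58.8 -24.7] F [-1.3  1.3  0.3]
SHIFT dx 0.0 dy 0.0 dz 0.0  TURN ax 0.02 ay -0.01 az -0.00
lever_ball 0.87 [322.7 164. ] [ 0.5729 -0.2298  0.083 ]
t 36.73 pose [ 0.5886 -0.1947  0.1507] [ 179.99   -0.   -114.99] op 0.3 J [ -0.3  18.7 -12.5   0.  -58.8 -24.7] F [ 0.8 -0.3 -0.2]
SHIFT dx 0.1 dy 0.5 dz 75.7  TURN ax 0.01 ay -0.00 az 0.11
[0.0005 0.0851]
```

View pics/w21.png

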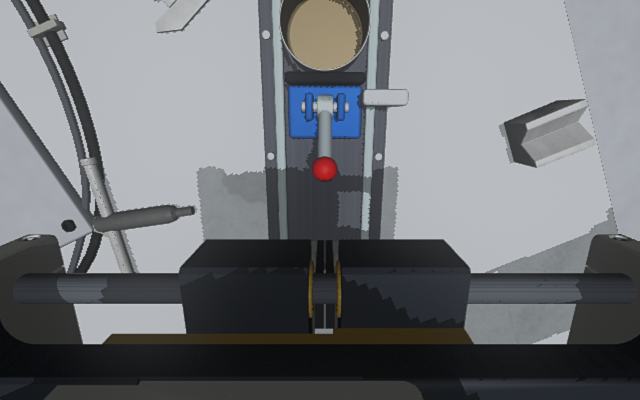

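```bash
python3 -m inch '[{"ax":0,"ay":0,"az":0,"dx":0,"dy":0,"dz":40,"fingers":0},{"ax":0,"ay":0,"az":0,"dx":0,"dy":0,"dz":76,"fingers":0},{"ax":0,"ay":0,"az":0,"dx":0,"dy":0,"dz":76,"fingers":0},{"ax":0,"ay":0,"az":0,"dx":8,"dy":0,"dz":76,"fingers":0},{"ax":0,"ay":0,"az":0,"dx":16,"dy":0,"dz":76,"fingers":0},{"ax":0,"ay":0,"az":0,"dx":24,"dy":0,"dz":76,"fingers":0},{"ax":0,"ay":0,"az":0,"dx":31,"dy":0,"dz":76,"fingers":0},{"ax":0,"ay":0,"az":0,"dx":38,"dy":0,"dz":76,"fingers":0}]'
python3 rf.py
python3 -m inch '[{"ax":0,"ay":0,"az":0,"dx":7,"dy":0,"dz":0,"fingers":0},{"ax":0,"ay":0,"az":0,"dx":14,"dy":0,"dz":0,"fingers":0},{"ax":0,"ay":0,"az":0,"dx":21,"dy":0,"dz":0,"fingers":0},{"ax":0,"ay":0,"az":0,"dx":27,"dy":0,"dz":0,"fingers":0},{"ax":0,"ay":0,"az":0,"dx":32,"dy":0,"dz":0,"fingers":0},{"ax":0,"ay":0,"az":0,"dx":32,"dy":0,"dz":0,"fingers":0}]'
python3 rf.py
```

```text
clock: 37.72
tool_pos: [0.5808, -0.2206, 0.0829]
orientation: [-179.2, 0.9, -115.0]
force: [1.0, 68.6, 59.6]
opening: 0.0006
t 37.73 pose [ 0.5808 -0.2206  0.0829] [-179.23    0.88 -114.99] op 0.6 J [ -3.2  22.2 -17.   -0.7 -49.7 -21.4] F [ 1.  68.6 59.6]
SHIFT dx 0.0 dy 0.0 dz 0.0  TURN ax -0.77 ay 0.88 az -0.01
[ 4.4232 58.403 ] toolF [-63.5  27.3 -59. ]
clock: 38.48
tool_pos: [0.5583, -0.2588, 0.0744]
orientation: [180.0, -0.0, -115.2]
force: [-0.4, 0.4, 0.3]
opening: 0.0007
t 38.48 pose [ 0.5583 -0.2588  0.0744] [ 179.96   -0.02 -115.17] op 0.7 J [ -6.7  22.7 -17.8   0.  -49.5 -18.5] F [-0.4  0.4  0.3]
SHIFT dx 0.0 dy 0.0 dz 0.0  TURN ax 0.04 ay -0.02 az -0.00
[ 0.294  14.3118] toolF [-0.2  0.6 -0.3]
```

```bash
python3 -m inch '[{"ax":0,"ay":0,"az":0,"dx":-10,"dy":0,"dz":0,"fingers":0},{"ax":0,"ay":0,"az":0,"dx":-20,"dy":0,"dz":-30,"fingers":0},{"ax":0,"ay":0,"az":0,"dx":-40,"dy":0,"dz":-80,"fingers":20},{"ax":0,"ay":0,"az":0,"dx":-50,"dy":0,"dz":-110,"fingers":20},{"ax":0,"ay":0,"az":0,"dx":-50,"dy":0,"dz":-110,"fingers":20},{"ax":0,"ay":0,"az":0,"dx":-50,"dy":0,"dz":-110,"fingers":20}]'
python3 - <<'E'
from cup import *
p=[.552,-.2716,-25.1]
s=look("wrist","w22.png",(("lever_ball",.083),("carriage_tab",.056),("pad_face",.032)),(200,0,440,240),2.5)
cups(s)
print("ball rail",inv(atz(s,landmark_of("lever_ball","wrist")[0]["position"],.083),p))
print("tab rail",inv(atz(s,landmark_of("carriage_tab","wrist")[0]["position"],.056),p))
E
```

```text
clock: 39.22
tool_pos: [0.5798, -0.2121, 0.1842]
orientation: [180.0, 0.0, -115.1]
force: [-0.6, -0.1, -0.1]
opening: 0.0198
t 39.23 pose [ 0.5798 -0.2121  0.1842] [ 179.96    0.01 -115.09] op 19.8 J [ -2.   16.9 -10.3  -0.  -62.8 -23.1] F [-0.6 -0.1 -0.1]
SHIFT dx 0.0 dy 0.0 dz 0.0  TURN ax 0.04 ay 0.01 az 0.00
lever_ball 0.72 [326.3  71.6] [ 0.535  -0.3034  0.083 ]
lever_ball 0.3 [322.7 101.2] [ 0.5462 -0.2856  0.083 ]
carriage_tab 0.91 [378.4 118.4] [ 0.5092 -0.2539  0.056 ]
pad_face 0.71 [323.9 102.7] [ 0.5454 -0.2855  0.032 ]
cup 0.86 [326.5  11.3  69.3  20. ] xy [ 0.5158 -0.3466] res [ -5.8   5.8 -32.3  43.8] col [155. 142. 114.] satOrange 41
cup 0.74 [323.1  58.5  80.7  82.1] xy [ 0.5303 -0.3164] res [ 1.1 -1.1 -0.1  0. ] col [152.  144.5 121. ] satOrange 31
ball rail [-0.0019 -0.036 ]
tab rail [-0.0463 -0.0021]
```

View pics/w22.png

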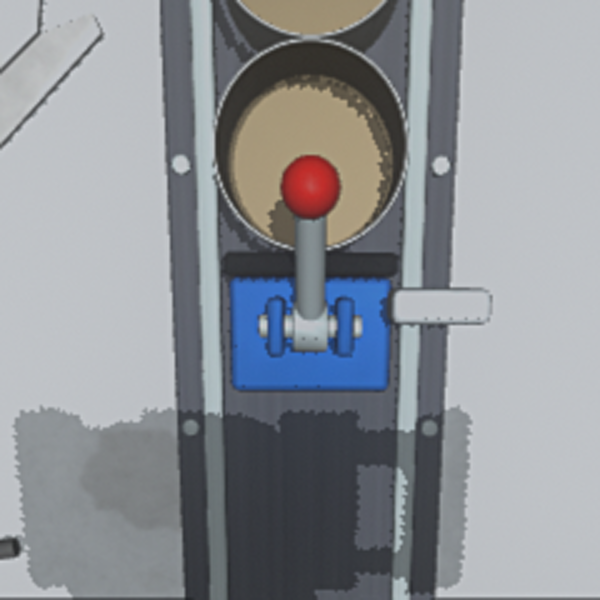

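```bash
python3 -m inch '[{"ax":0,"ay":0,"az":0,"dx":20,"dy":0,"dz":-20,"fingers":22},{"ax":0,"ay":0,"az":0,"dx":45,"dy":0,"dz":-40,"fingers":22},{"ax":0,"ay":0,"az":0,"dx":55,"dy":0,"dz":-40,"fingers":22},{"ax":0,"ay":0,"az":0,"dx":55,"dy":0,"dz":-40,"fingers":22},{"ax":0,"ay":0,"az":0,"dx":55,"dy":0,"dz":-40,"fingers":22}]'
python3 - <<'E'
from cup import *
p=[.552,-.2716,-25.1]
s=look("wrist","w23.png",(("lever_ball",.083),),(240,40,420,240),3)
cups(s)
for r in trace("cup_a","wrist"): pass
s=snapshot("side"); save(s,"side2.png",(300,200,400,300),6)
E
```

```text
clock: 40.2
tool_pos: [0.5565, -0.2622, 0.2238]
orientation: [179.9, -0.0, -115.1]
force: [-0.1, -0.6, 0.6]
opening: 0.0219
t 40.20 pose [ 0.5565 -0.2622  0.2238] [ 179.92   -0.01 -115.12] op 21.9 J [ -7.1  15.1  -7.4  -0.  -67.5 -18. ] F [-0.1 -0.6  0.6]
SHIFT dx 0.0 dy 0.0 dz 0.0  TURN ax 0.08 ay -0.01 az -0.00
lever_ball 0.96 [324.9 144.6] [ 0.5365 -0.3022  0.083 ]
cup 0.64 [326.9  57.5  68.3  73.1] xy [ 0.503  -0.3746] res [ 0.6 -0.6  0.2 -0.3] col [164. 150. 122.] satOrange 42
cup 0.62 [326.7 125.2  63.   65.5] xy [ 0.5308 -0.315 ] res [ 0.4 -0.4  0.  -0.1] col [162. 148. 120.] satOrange 42
cup 0.56 [339.4 170.4  90.5  62.3] xy [ 0.5352 -0.2678] res [ 13.1 -13.1   0.3  -1.1] col [ 49.  65. 104.] satOrange -55
```

View pics/w23.png

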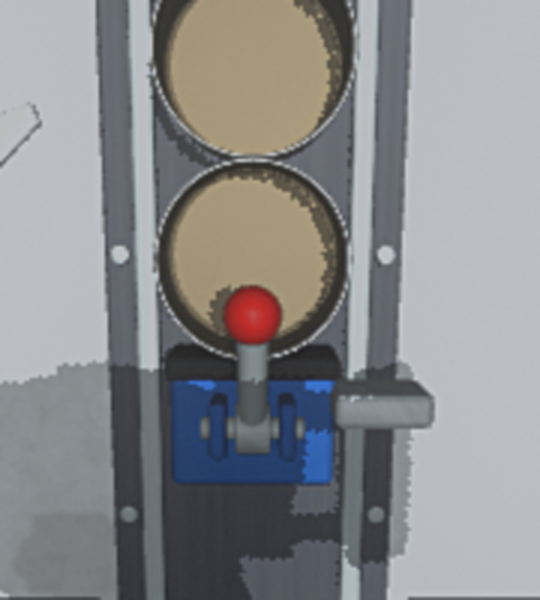

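View pics/side2.png

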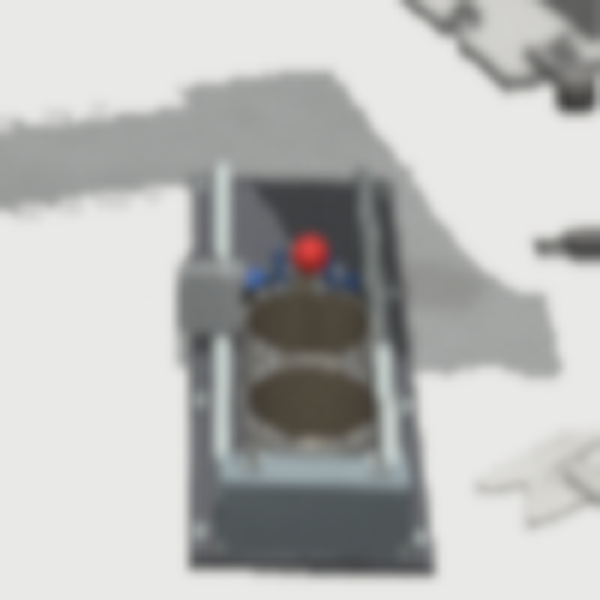

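```bash
python3 - <<'E'
from cup import *
p=[.552,-.2716,-25.1]
s=look("wrist","w24.png",(),(260,0,400,130),4.5)
c=inv([.503,-.3746],p),inv([.5308,-.315],p); print(c, np.linalg.norm(c[0]-c[1]))
go(.463,.19,.25,104)
E
```

```text
t 40.45 pose [ 0.5569 -0.2622  0.2244] [ 179.97   -0.01 -115.08] op 22.1 J [ -7.1  15.1  -7.4  -0.  -67.6 -18. ] F [0.9 0.2 0.1]
SHIFT dx 0.0 dy 0.0 dz 0.0  TURN ax 0.03 ay -0.01 az -0.00
(array([-0.0007, -0.1141]), array([-0.0008, -0.0483])) 0.06576473218982953
t 40.50 pose [ 0.5569 -0.2623  0.2245] [ 179.98   -0.   -115.09] op 21.9 J [ -7.1  15.1  -7.4  -0.  -67.6 -18. ] F [ 0.1 -0.1 -0.2]
SHIFT dx -369.8 dy 276.8 dz -25.4  TURN ax 0.00 ay -0.02 az 140.91
```

View pics/w24.png

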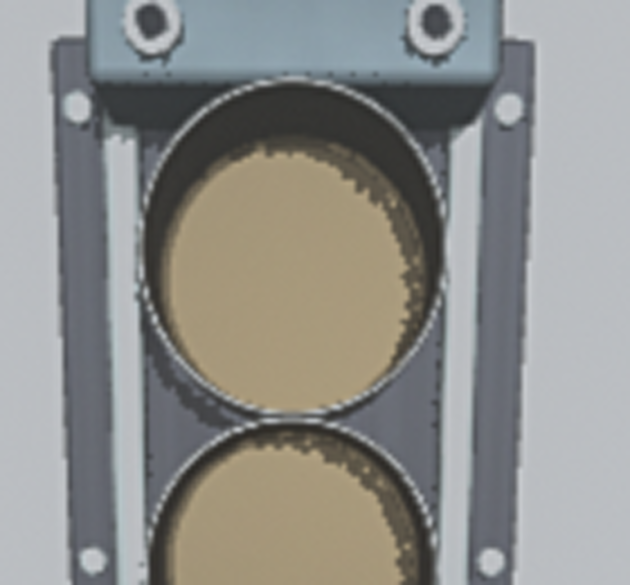

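```bash
python3 - <<'E'
from cup import *
go(.44,.05,.27,-77)
E
```

```text
t 40.50 pose [ 0.5569 -0.2623  0.2245] [ 179.98   -0.   -115.09] op 21.9 J [ -7.1  15.1  -7.4  -0.  -67.6 -18. ] F [ 0.1 -0.1 -0.2]
SHIFT dx -233.3 dy 238.3 dz -45.4  TURN ax 0.02 ay 0.00 az -38.09
```

```bash
python3 -m inch '[{"ax":0,"ay":0,"az":-3,"dx":-30,"dy":30,"dz":-30,"fingers":24},{"ax":0,"ay":0,"az":-8,"dx":-70,"dy":72,"dz":-46,"fingers":24},{"ax":0,"ay":0,"az":-14,"dx":-110,"dy":112,"dz":-46,"fingers":24},{"ax":0,"ay":0,"az":-20,"dx":-150,"dy":153,"dz":-46,"fingers":24},{"ax":0,"ay":0,"az":-26,"dx":-190,"dy":194,"dz":-46,"fingers":24},{"ax":0,"ay":0,"az":-32,"dx":-225,"dy":230,"dz":-46,"fingers":24},{"ax":0,"ay":0,"az":-38,"dx":-233,"dy":238,"dz":-46,"fingers":24},{"ax":0,"ay":0,"az":-38,"dx":-233,"dy":238,"dz":-46,"fingers":24}]'
python3 - <<'E'
from cup import *
go(.448,.34,.20,-76.8)
E
```

```text
clock: 41.5
tool_pos: [0.4399, 0.0503, 0.2711]
orientation: [-180.0, 0.0, -77.0]
force: [0.4, -0.4, 1.0]
opening: 0.0241
t 41.50 pose [0.4399 0.0503 0.2711] [-179.95    0.01  -77.  ] op 24.1 J [ 32.2  -3.8 -22.7   0.  -71.1 -19.2] F [ 0.4 -0.4  1. ]
SHIFT dx -280.4 dy -73.0 dz 71.2  TURN ax -0.05 ay 0.01 az -0.20
```

```bash
python3 -m inch '[{"ax":0,"ay":0,"az":0,"dx":-50,"dy":-13,"dz":10,"fingers":24},{"ax":0,"ay":0,"az":0,"dx":-105,"dy":-27,"dz":30,"fingers":24},{"ax":0,"ay":0,"az":0,"dx":-160,"dy":-42,"dz":50,"fingers":24},{"ax":0,"ay":0,"az":0,"dx":-215,"dy":-56,"dz":71,"fingers":24},{"ax":0,"ay":0,"az":0,"dx":-265,"dy":-69,"dz":71,"fingers":24},{"ax":0,"ay":0,"az":0,"dx":-280,"dy":-73,"dz":71,"fingers":24},{"ax":0,"ay":0,"az":0,"dx":-280,"dy":-73,"dz":71,"fingers":24}]'
python3 - <<'E'
from cup import *
s=look("wrist","w25.png",(("knob_axis",.055),("pointer_tip",.055),("red_mark",.025)),(230,40,430,240),3)
regulator(s); red(s,326,128,60)
go(.463,.2798,.12,-76.8)
E
```

```text
clock: 42.38
tool_pos: [0.4492, 0.3387, 0.1991]
orientation: [180.0, -0.0, -77.2]
force: [0.2, -1.4, -0.2]
opening: 0.0239
t 42.38 pose [0.4492 0.3387 0.1991] [179.95  -0.05 -77.19] op 23.9 J [ 56.9  11.2 -16.    0.  -62.9 -44.1] F [ 0.2 -1.4 -0.2]
SHIFT dx 0.0 dy 0.0 dz 0.0  TURN ax 0.05 ay -0.05 az -0.00
knob_axis 0.92 [323.2 127.9] [0.4633 0.2811 0.055 ]
pointer_tip 0.9 [323.6 152.8] [0.458  0.3028 0.055 ]
red_mark 0.71 [294.3 128.8] [0.4908 0.2897 0.025 ]
guard rect mm ((466.609619140625, 280.25543212890625), (118.4274673461914, 110.51155853271484), 13.156771659851074)
red 65 [0.4926 0.2915 0.025 ] dist 0.032009626843771 phi 21.56760455687185 theta 81.63239544312816
t 42.58 pose [0.4491 0.3373 0.2001] [-179.99    0.01  -77.22] op 24.2 J [ 56.9  11.  -16.1  -0.  -62.9 -44.1] F [-0.4 -0.   0.4]
SHIFT dx 59.1 dy -0.8 dz 80.0  TURN ax -0.01 ay 0.01 az -0.42
```

View pics/w25.png

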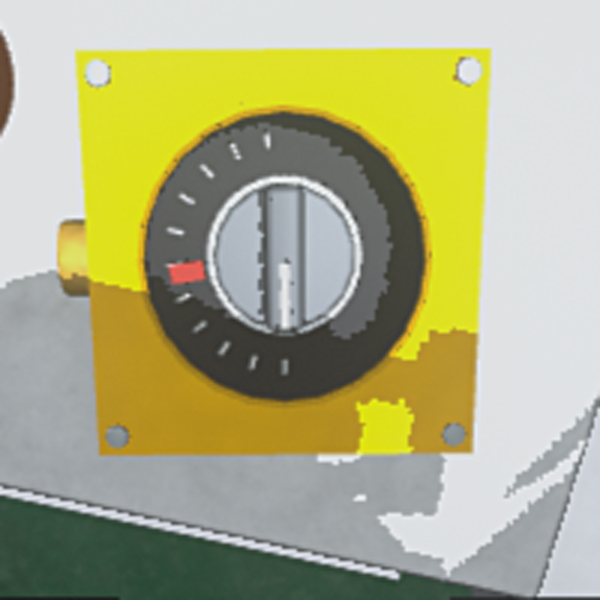

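```bash
python3 -m inch '[{"ax":0,"ay":0,"az":-0.4,"dx":35,"dy":0,"dz":40,"fingers":24},{"ax":0,"ay":0,"az":-0.4,"dx":59,"dy":-1,"dz":80,"fingers":24},{"ax":0,"ay":0,"az":-0.4,"dx":59,"dy":-1,"dz":80,"fingers":24},{"ax":0,"ay":0,"az":-0.4,"dx":59,"dy":-1,"dz":80,"fingers":24}]'
python3 - <<'E'
from cup import *
s=look("wrist","w26.png",(("knob_axis",.055),))
go(.463,.2796,.039,-76.8)
E
```

```text
clock: 43.08
tool_pos: [0.4638, 0.2814, 0.121]
orientation: [-179.9, 0.0, -76.8]
force: [-0.2, 0.4, 1.0]
opening: 0.0239
t 43.08 pose [0.4638 0.2814 0.121 ] [-179.91    0.04  -76.77] op 23.9 J [ 52.   13.5 -24.4   0.  -52.  -38.8] F [-0.2  0.4  1. ]
SHIFT dx 0.0 dy 0.0 dz 0.0  TURN ax -0.09 ay 0.04 az -0.00
knob_axis 0.71 [327.1 217.3] [0.4619 0.281  0.055 ]
t 43.17 pose [0.4638 0.2823 0.1214] [-179.86    0.09  -76.71] op 24.1 J [ 52.   13.5 -24.3   0.  -52.  -38.8] F [ 0.4 -0.6  0. ]
SHIFT dx 2.5 dy 1.6 dz 82.3  TURN ax -0.14 ay 0.09 az 0.09
```

View pics/w26.png

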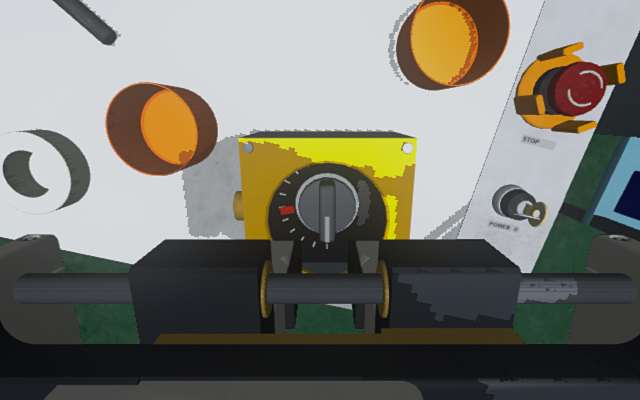

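```bash
python3 -m inch '[{"ax":0,"ay":0,"az":0,"dx":2,"dy":1,"dz":30,"fingers":24},{"ax":0,"ay":0,"az":0,"dx":2,"dy":1,"dz":60,"fingers":24},{"ax":0,"ay":0,"az":0,"dx":2,"dy":1,"dz":82,"fingers":24},{"ax":0,"ay":0,"az":0,"dx":2,"dy":1,"dz":82,"fingers":24},{"ax":0,"ay":0,"az":0,"dx":2,"dy":1,"dz":82,"fingers":6},{"ax":0,"ay":0,"az":0,"dx":2,"dy":1,"dz":82,"fingers":6},{"ax":0,"ay":0,"az":0,"dx":2,"dy":1,"dz":82,"fingers":6},{"ax":0,"ay":0,"az":0,"dx":2,"dy":1,"dz":82,"fingers":6}]'
python3 rf.py
```

```text
clock: 44.18
tool_pos: [0.4626, 0.2799, 0.0392]
orientation: [-179.9, 0.1, -76.7]
force: [-4.3, 2.4, 6.7]
opening: 0.0115
t 44.17 pose [0.4626 0.2799 0.0392] [-179.92    0.08  -76.71] op 11.5 J [ 51.9  19.4 -29.4  -0.  -41.  -38.6] F [-4.3  2.4  6.7]
SHIFT dx 0.0 dy 0.0 dz 0.0  TURN ax -0.08 ay 0.08 az -0.00
[-314.8712  461.5149] toolF [-3.4  3.6 -6.7]
```

```bash
python3 -m inch '[{"ax":0,"ay":0,"az":8,"dx":0,"dy":0,"dz":0,"fingers":6},{"ax":0,"ay":0,"az":17,"dx":0,"dy":0,"dz":0,"fingers":6},{"ax":0,"ay":0,"az":26,"dx":0,"dy":0,"dz":0,"fingers":6},{"ax":0,"ay":0,"az":35,"dx":0,"dy":0,"dz":0,"fingers":6},{"ax":0,"ay":0,"az":44,"dx":0,"dy":0,"dz":0,"fingers":6},{"ax":0,"ay":0,"az":53,"dx":0,"dy":0,"dz":0,"fingers":6},{"ax":0,"ay":0,"az":62,"dx":0,"dy":0,"dz":0,"fingers":6},{"ax":0,"ay":0,"az":62,"dx":0,"dy":0,"dz":0,"fingers":6}]'
python3 - <<'E'
from rail import *
go(yaw=-158.4)
E
```

```text
clock: 45.18
tool_pos: [0.4636, 0.2796, 0.0392]
orientation: [-180.0, 0.1, -138.6]
force: [2.0, -1.6, 6.2]
opening: 0.0116
t 45.17 pose [0.4636 0.2796 0.0392] [-179.98    0.15 -138.64] op 11.6 J [  51.9   19.4  -29.4    0.1  -41.  -100.6] F [ 2.  -1.6  6.2]
SHIFT dx 0.0 dy 0.0 dz 0.0  TURN ax 0.01 ay 0.15 az 19.76
```

```bash
python3 -m inch '[{"ax":0,"ay":0,"az":8,"dx":0,"dy":0,"dz":0,"fingers":6},{"ax":0,"ay":0,"az":16,"dx":0,"dy":0,"dz":0,"fingers":6},{"ax":0,"ay":0,"az":19.8,"dx":0,"dy":0,"dz":0,"fingers":6},{"ax":0,"ay":0,"az":19.8,"dx":0,"dy":0,"dz":0,"fingers":6},{"ax":0,"ay":0,"az":19.8,"dx":0,"dy":0,"dz":0,"fingers":6}]'
python3 -m inch '[{"ax":0,"ay":0,"az":0,"dx":0,"dy":0,"dz":0,"fingers":24},{"ax":0,"ay":0,"az":0,"dx":0,"dy":0,"dz":0,"fingers":24},{"ax":0,"ay":0,"az":0,"dx":0,"dy":0,"dz":-30,"fingers":24},{"ax":0,"ay":0,"az":0,"dx":0,"dy":0,"dz":-60,"fingers":24},{"ax":0,"ay":0,"az":0,"dx":0,"dy":0,"dz":-110,"fingers":24},{"ax":0,"ay":0,"az":0,"dx":-40,"dy":0,"dz":-120,"fingers":24},{"ax":0,"ay":0,"az":0,"dx":-60,"dy":0,"dz":-120,"fingers":24},{"ax":0,"ay":0,"az":0,"dx":-60,"dy":0,"dz":-120,"fingers":24}]'
python3 - <<'E'
from cup import *
s=look("wrist","w27.png",(("knob_axis",.055),("pointer_tip",.055),("pointer_end",.055),("red_mark",.025)),(230,40,430,240),3.5)
s=snapshot("wrist");regulator(s); red(s,326,128,60)
save(s,"w27.png",(240,60,410,210),4.5)
E
```

```text
clock: 45.8
tool_pos: [0.4637, 0.2794, 0.0391]
orientation: [180.0, 0.1, -158.3]
force: [3.1, -3.4, 6.3]
opening: 0.0116
clock: 46.8
tool_pos: [0.5189, 0.3014, 0.1572]
orientation: [-180.0, -0.0, -158.5]
force: [-0.4, -0.2, -0.0]
opening: 0.0238
t 46.80 pose [0.5189 0.3014 0.1572] [-180.     -0.03 -158.5 ] op 23.8 J [  48.8   16.6  -14.5   -0.   -58.9 -117.3] F [-0.4 -0.2 -0. ]
SHIFT dx 0.0 dy 0.0 dz 0.0  TURN ax -0.00 ay -0.03 az 0.00
knob_axis 0.81 [323.2 129.2] [0.4625 0.279  0.055 ]
pointer_tip 0.94 [323.6 157.8] [0.483  0.2874 0.055 ]
pointer_end 0.97 [325.2 161.4] [0.4852 0.2896 0.055 ]
red_mark 0.67 [323.7 163. ] [0.4911 0.2906 0.025 ]
guard rect mm ((464.8531188964844, 280.1653747558594), (116.22205352783203, 111.06668090820312), 13.184823989868164)
red 78 [0.4926 0.2916 0.025 ] dist 0.03206301267380907 phi 21.855085967489398 theta 81.3449140325106
```

View pics/w27.png

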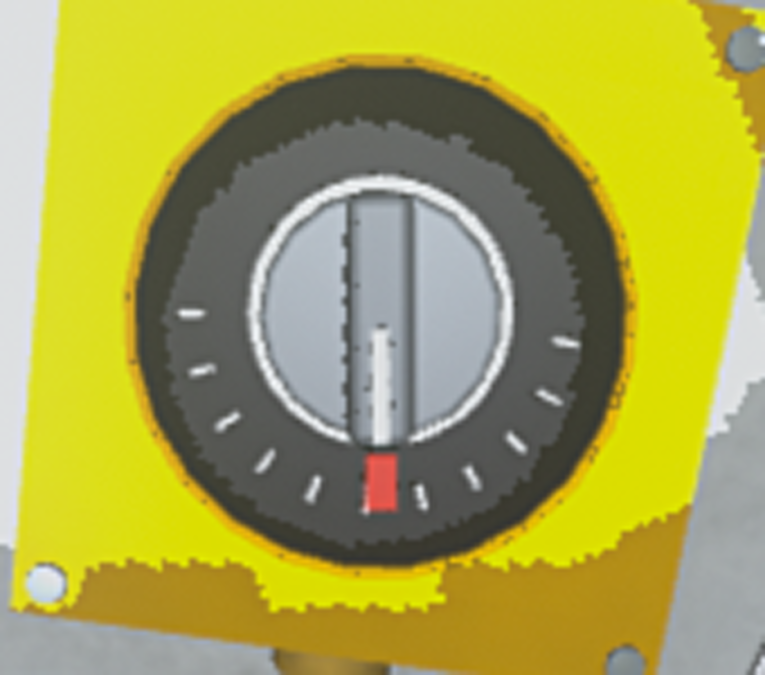

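```bash
python3 - <<'E'
from cup import *
s=snapshot("top"); save(s,"top3.png",(330,140,480,250),5); cups(s,"top")
p=[.552,-.2716,-25.1]
for n,z in(("lever_ball",.083),("carriage_tab",.056)):
    r=landmark_of(n,"top")[0]; print(n,r["score"],inv(atz(s,r["position"],z),p))
s=snapshot("side"); save(s,"side3.png",(240,140,440,300),3.5)
E
```

```text
cup 0.80 [420.  201.   29.   21.8] xy [ 0.5289 -0.3237] res [-0.1  0.1 -0.3  0.3] col [116.5 102.5  87. ] satOrange 30
cup 0.77 [220.4 173.5  24.3  24.6] xy [0.5935 0.2446] res [ 0.3 -0.3  0.6 -0.6] col [138.5  79.   40. ] satOrange 98
cup 0.75 [439.4 212.2  26.5  16.2] xy [ 0.5006 -0.3807] res [ 0.  -0.  -0.8  0.8] col [122. 108.  94.] satOrange 28
lever_ball 0.41 [-0.0018 -0.035 ]
carriage_tab 0.7 [-0.0521 -0.0048]
```

View pics/top3.png

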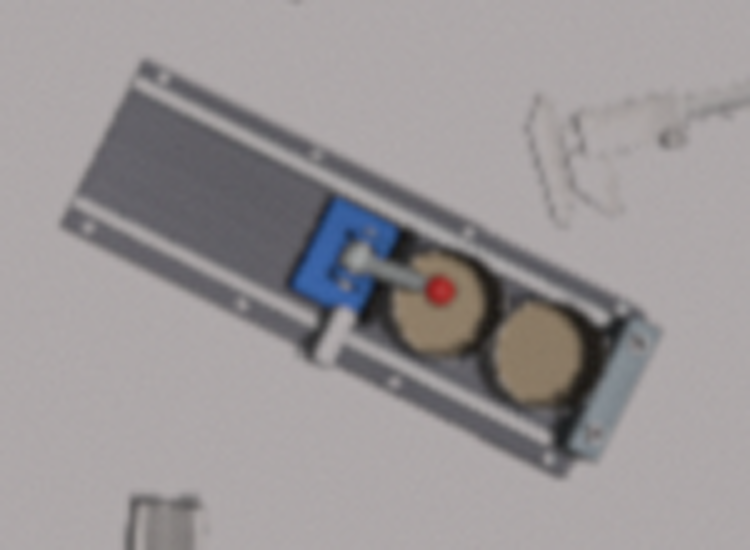

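View pics/side3.png

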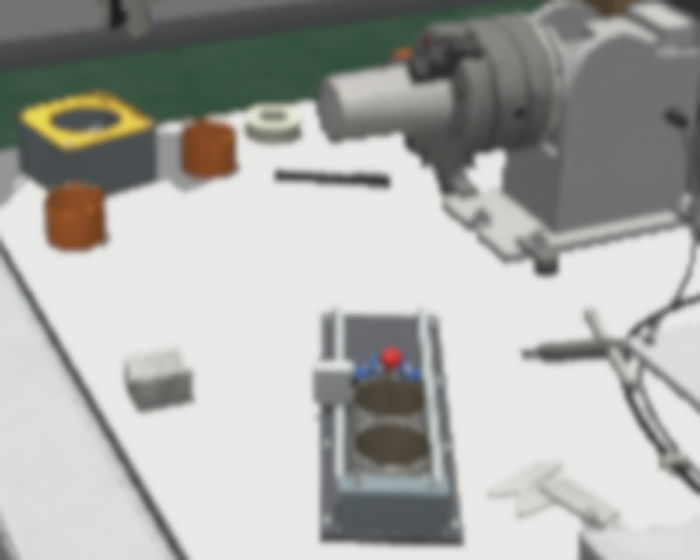

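```bash
python3 -c "
from plant import *
print(close_job())"
```

```text
the job is handed in; nothing more can be done
None
```

I did every step in the order asked and handed the job in at about 47 s; nothing was touching the robot then.

- **Knob to zero:** I turned it back until the wrist moment rose to 0.42 N m at the stop. The pointer then lined up with the first tick.
- **Cups:** I slid the carriage back 115 mm and stood both steel cups in the channel. Only two steel cups showed in the pictures. One had been knocked about 5 cm aside, so I found it again before gripping it.
- **Closing the row:** I pushed the carriage up until the push force rose from about 4 N to 14 N, with the pad about 127.4 mm from the stop (two cups are 128 mm). I then flipped the lever; its ball now sits 35 mm past the rail's centre towards the stop, where the locked position puts it.
- **Knob to the mark:** I turned it clockwise about 81.5°. The pointer and the red mark sit in the same column in the close-up.

**Last checks:**
- The close-ups taken after locking show stop, cups and pad touching. The cup-centre estimate from the same pictures gave 65.8 mm instead of 64, which I put down to measuring error.
- The final top and side views show the row in place and the V block, pen and orange cups apparently where they were.

**One thing went wrong:** while flipping the lever the fingertips caught on it for a moment, and the wrist read about 91 N. That is under the 120 N limit. It was the fingers pressing, not the gripper's body, as far as I can tell, but I can't rule out that it counts against the 40 N rule. Pictures taken afterwards showed the row still tight.

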